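# Pop out the coffee machine's cup shelf and set an espresso cup on it

### The arm

A 6-joint arm with a two-finger parallel gripper is mounted at the origin on the work surface. World frame = base frame: x ahead of the robot, y to its left, z up, the work surface at z = 0. Lengths are in m, angles in degrees, forces in N, time in s.
With the tool pointing down it reaches from about 0.375 to 0.9 m from the base axis. Payload 3.1 kg.
Tool frame: the origin (TCP) lies at the very end of the fingers, on their centre line; the grasp point (between the pads) lies 19 mm behind it; z points along the fingers, y is the line along which they close (so a half turn about z gives the same grasp; the last joint's range is limited). The gripper opens to 87 mm and grips with 3 to 60 N. Pads are 19 mm wide; open, the fingers measure 117 mm over their backs; the gripper's body (75 mm by 190 mm) begins 51 mm behind the grasp point.
Start: joints at [59.96, 30.224, 82.088, -0, 67.689, -10.227], TCP at [0.212, 0.588, 0.184] pointing down, gripper open.
Joint ranges: [-176.69, 176.69], [-43.24, 126.21], [12.49, 139.97], [-82, 262], [0, 151.66], [-163.58, 163.58]. Speed limits (degrees/s): [159.86, 159.86, 180, 180, 180, 180].

### API

Orientations are given as a 3x3 rotation matrix whose columns are the frame's x, y, z axes.
In Python, from rig import * gives the robot as it stands.
- The arm moves only by the tool jog_arm, never from a script. Its arguments are lists of equal length, an entry for each row: "delta_pos": the shift along the world's x, y, z in cm, a list of three; "turn": the turn about the world's z in degrees; "grip": the closure, from 0 (fully open) to 1 (shut). In form: {"delta_pos": [[x, y, z], ...], "turn": [turn, ...], "grip": [grip, ...]}. A call has 1 to 12 rows; each row is the pose to reach, as a shift and turn from the pose commanded when the call began; what a row does not reach only later rows make up. A row lasts 1/8 s, in which the tool goes at most 62.5 mm and 10.7 degrees, less where a joint would pass 70% of its speed; a pose out of reach is approached as far as the arm can. A call with a gripper value outside its range is refused whole. The fingers move at their own pace and stop on an object; the grip force is fixed at half the most. Time passes only in rows, so rows that repeat a pose let the fingers close. It gives the time, the measured TCP pose, the force, the opening and the grip force at its end, in the units of the state.
- read_state(): the state, without advancing time (a new reading comes with each control period).
- capture(name): name is "scene" or "top" or "wrist"; returns a dict with "color" (400x640x3 uint8, blue, green, red), "fovy" (degrees; the focal length in pixels is half the picture's height over the tangent of half this angle, whatever the lens; pixels are square), "cx", "cy" (the principal point, pixels), "k1" (the pictures are not rectified: a ray, as slopes to the right and down, at radius r is drawn at 1 + k1 r^2 times it, then the intrinsics apply), "camera_from_world" (4x4, takes a point from world to camera coordinates). Camera axes: x right, y up, looking along -z (the intrinsics and any distortion apply to the point x, -y, -z); pixel columns grow to the right and rows downward; lengths in m; the calibration is good to about 2 mm. A picture is of the moment at which its call begins. There is no depth.
- hand_in(): hands the job in; it is judged then, once.
The state is a dict: "time_s": time; "joint_positions": joint angles; "qvel": joint speeds; "tau": joint torques, N m; "position": TCP position; "tcp_rot": TCP orientation; "force": force on the tool from outside, world axes, zero at the start; "moment": the same for the moment, N m; "opening": opening from 0.0 (shut) to 1.0 (fully open); "grasp_force": force on a finger pad.
Only numpy, scipy, OpenCV 4.12 (cv2) and the standard library are available. Lean on these libraries where they do the work, as an engineer would, in place of code of your own. Each camera call takes 0.05 s, during which the arm holds its last target. There are 200 camera calls.

### The job

Press in the cup shelf on the front of the coffee machine so that its push-push latch lets go and the shelf springs right out; the worn latch may just catch again, so look whether it is open or still shut and press again if need be, feeling for the stop and never forcing it. Then stand the small espresso cup without a handle upright on the shelf, with its middle under the two coffee nozzles, setting it down gently without dropping it, let go of it, and leave the other things on the counter as they stand.

Things in the scene. Friction and masses are not known exactly. Their poses are not given: they have to be found in the camera images.
- machine: Bean-to-cup coffee machine, black, fixed to the counter. Origin on the counter, at the foot of the middle of its upright front panel; its own -x points out of the front, y across, z up. Body 250 mm wide, 300 mm deep (x 0 to 300), 370 mm high, a clear bean hopper on top to 455 mm. Between tray and head only a tool tilted about 40 to 45 degrees, pointing down and in, gets at the shelf.
- tray_edge (a point): Middle of the top front edge of the machine's drip tray, 130 mm in front of the front panel, 51 mm above the counter. The tray is 230 mm wide and lies below the shelf.
- head_edge (a point): Middle of the lower front edge of the machine's overhanging head (full width, 250 mm), 82 mm in front of the front panel, 285 mm above the counter. The spout block hangs under it: 23 to 68 mm in front of the panel, 62 mm wide, underside 251 mm above the counter.
- spout (a point): Mid-point between the tips of the two coffee nozzles (steel, 12 mm thick, 22 mm apart across the machine), 235 mm above the counter, 45 mm in front of the machine's front panel, on its middle line; 135 mm straight above the shelf board when that is out.
- shelf (a joint): How far the cup shelf is out along the machine's -x, m: shut at rest -0.003 to 0; sprung right out 0.070; pressed in, negative. Its push-push latch trips when it is pressed to a firm stop 9 to 20 mm inside 0 (it varies; slow push of about 10 N) and the finger is taken away; a press short of the stop leaves it shut. Half caught at some starts: the first full press then only catches again, the next one opens.
- shelf_front (a point): Middle of the front face of the shelf's aluminium lip (moves with the shelf), 87 mm above the counter. The lip is upright, faces the machine's -x, 116 mm wide, 30 mm high, 6 mm thick; shut, it stands 17 to 20 mm in front of the front panel; out, 90 mm. A spring pushes it out (3 N shut, 1.5 N out), so it follows the finger back. Pressed to the stop when out, it latches shut again.
- board_mid (a point): A point on the top of the flat shelf board (moves with the shelf), hidden inside the machine when shut; out, it is the middle of the free board, 45 mm in front of the front panel, right below the nozzles. Board 106 mm wide, 100 mm above the counter, 84 mm free from panel to lip; the lip's rim is 2 mm higher.
- cup_center (a point): Centre, 35 mm above the foot, of the small white espresso cup without a handle: round, 58 mm across, 70 mm high, straight wall 4 mm thick (the lowest 25 mm narrow to a foot 45 mm across), open at the top, 0.1 to 0.22 kg. Stands upright on the counter at the start; its z axis is the cup's axis.
- beaker: Tall white beaker without a handle, 78 mm across, 115 mm high: not the one wanted. Origin at its foot. Leave it.
- sugar_jar: Glass sugar jar with a dark lid, 72 mm across, 110 mm high. Origin at its foot. Leave it.
- mug: White mug with a handle (handle to its +y, reaching 72 mm from the axis), 80 mm across, 90 mm high. Origin at its foot. Leave it.
- milk_jug: Steel milk jug, 94 mm across, 115 mm high, handle to its +y reaching 72 mm from the axis. Origin at its foot. Leave it.
- saucers: Stack of white saucers, 124 mm across, 35 mm high. Origin at its foot. Leave it.
- spoon: Steel spoon lying flat, 150 mm long along its x. Origin under its middle. Leave it.
There are look-alikes about, which are no part of the job. Leave any orange, pink or purple look-alike of the part that bears cup_center alone.

How it is judged:
By the outcome, as a careful person would: the job done as asked, in the order asked, and still so for the second after the job is handed in, with the robot touching nothing.
It also fails if it takes over 69 s, if anything falls off the work surface, if the arm or the gripper's body presses on something with over 40 N, if the wrist force passes 120 N, or if a joint passes its speed limit or range.

## Working session

There is one attempt and no reset: what is moved stays moved. The work goes in short steps, Python scripts to look and compute and a tool call to move; the robot and the scene stay as the last step left them, time stands still between calls to the robot, and variables do not carry over. Pictures are saved under pics/ and viewed, at most 10 in all, crops included, and the job is handed in when it is done.

Besides the shell and the picture viewer there is one more tool, called in YAML: its name, and indented under it one key for each argument. jog_arm: Moves the arm, as the interface text tells. Its arguments: {"type":"object","properties":{"delta_pos":{"type":"array"},"turn":{"type":"array"},"grip":{"type":"array"}},"required":["delta_pos","turn","grip"]}

```bash
mkdir -p pics; ls; cat > h.py <<'E'
from rig import *
import numpy as np, cv2
def cam(n,name=None):
    c=capture(n)
    if name: cv2.imwrite('pics/'+name+'.png',c['color'])
    return c
def ray(c,u,v):
    f=200/np.tan(np.radians(c['fovy']/2)); f=c['color'].shape[0]/2/np.tan(np.radians(c['fovy']/2))
    d=np.array([(u-c['cx'])/f,(v-c['cy'])/f]); p=d.copy()
    for _ in range(30): p=d/(1+c['k1']*(p@p))
    T=np.array(c['camera_from_world']); R=T[:3,:3]
    return -R.T@T[:3,3], R.T@np.array([p[0],-p[1],-1])
def onz(c,u,v,z):
    o,d=ray(c,u,v); return o+d*(z-o[2])/d[2]
def proj(c,P):
    f=c['color'].shape[0]/2/np.tan(np.radians(c['fovy']/2))
    T=np.array(c['camera_from_world']); q=T[:3,:3]@np.array(P)+T[:3,3]
    s=np.array([q[0],-q[1]])/-q[2]; s=s*(1+c['k1']*(s@s))
    return s*f+[c['cx'],c['cy']]
E
python3 - <<'E'
from h import *
for n in('scene','top','wrist'):
    c=cam(n,n+'0'); print(n,c['fovy'],c['k1'],c['cx'],c['cy'],np.round(np.linalg.inv(c['camera_from_world']),3).tolist())
a=cv2.imread('pics/scene0.png');b=cv2.imread('pics/top0.png')
s=read_state();print(s)
E
```

```text
pics
scene 53.24964219717218 -0.073060575468722 325.6414621539903 198.35966047309995 [[0.422, -0.49, 0.763, 1.294], [0.906, 0.221, -0.36, -0.425], [0.008, 0.843, 0.537, 0.725], [0.0, 0.0, 0.0, 1.0]]
top 48.073924348648134 0.011436337078783112 317.33922521400524 199.50399320281466 [[-0.022, 0.999, -0.048, 0.448], [-0.999, -0.023, -0.032, -0.076], [-0.033, 0.048, 0.998, 1.197], [0.0, 0.0, 0.0, 1.0]]
wrist 69.77640819189858 0.014111172205679815 316.49509149031064 201.18203405871685 [[0.338, -0.908, -0.247, 0.144], [0.941, 0.326, 0.091, 0.612], [-0.002, -0.263, 0.965, 0.384], [0.0, 0.0, 0.0, 1.0]]
{'time_s': 0.15, 'joint_positions': array([ 5.99600837e+01,  3.02676439e+01,  8.21377469e+01,  6.93978710e-04,
        6.76883640e+01, -1.02279494e+01]), 'qvel': array([-0.01401337, -0.25739486, -0.24842275, -0.03705173,  0.02048454,
        0.07272357]), 'tau': array([ 1.09658693e-03, -4.40433955e+01, -1.76842886e+01,  6.34043827e-02,
        5.52624499e-02, -1.21219578e-04]), 'position': array([0.21150397, 0.58748712, 0.18349654]), 'tcp_rot': array([[-9.40808312e-01,  3.38938095e-01, -8.28851642e-04],
       [ 3.38938975e-01,  9.40807303e-01, -1.41092239e-03],
       [ 3.01574332e-04, -1.60833764e-03, -9.99998661e-01]]), 'force': array([0.28400307, 0.04481355, 0.0935071 ]), 'moment': array([ 0.03696463, -0.00443714, -0.0081978 ]), 'grasp_force': 0.0, 'opening': 1.000538562117539}
```

View pics/scene0.png

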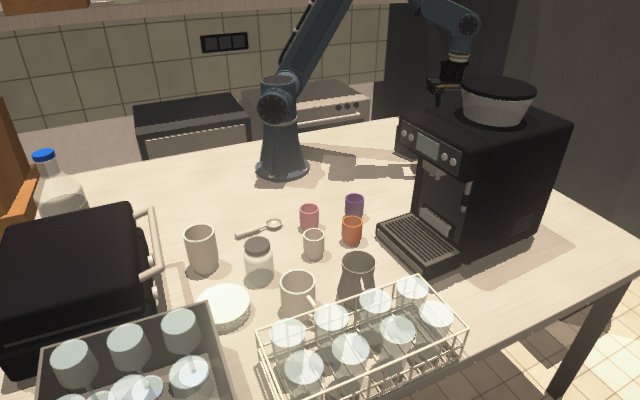

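View pics/top0.png

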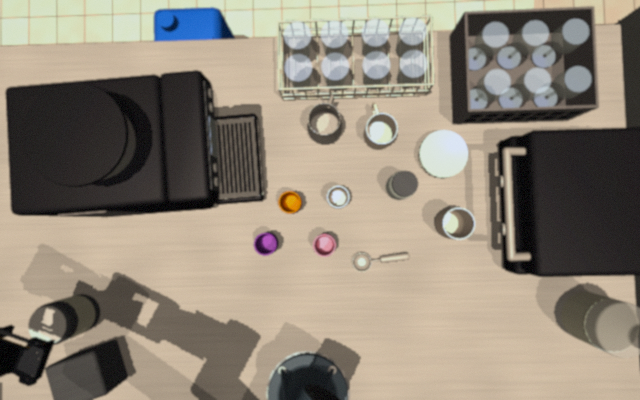

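Look-alikes for the cup in the scene view are pink (309,216), purple (354,205), orange (352,230), the tall beaker (201,249) and the handled mug (297,292). The only small white cup without a handle is at (314,243), or (339,196) in the top view. The machine faces about world −y. Next I'll measure, and check the choice in a crop.

```bash
python3 - <<'E'
from h import *
c=cam('top'); s=cam('scene')
a=cv2.resize(c['color'][90:260,200:400],None,fx=3.5,fy=3.5,interpolation=cv2.INTER_CUBIC)
b=cv2.resize(s['color'][130:290,280:480],None,fx=3.5,fy=3.5,interpolation=cv2.INTER_CUBIC)
cv2.imwrite('pics/crop.png',np.vstack([cv2.resize(a,(640,300)),cv2.resize(b,(640,300))]) if 0 else a)
cv2.imwrite('pics/crops.png',b)
g=c['color']; hsv=cv2.cvtColor(g,cv2.COLOR_BGR2HSV)
print('cup rim', onz(c,339,196,.07), 'scene rim',onz(s,314,236,.07))
print('tray corners', [np.round(onz(c,u,v,.051),3).tolist() for u,v in((261,115),(265,200))])
print('head corners', [np.round(onz(c,u,v,.37),3).tolist() for u,v in((206,72),(215,206))])
print('tray scene', [np.round(onz(s,u,v,.051),3).tolist() for u,v in((376,235),(433,273))])
E
```

```text
cup rim [ 0.51046281 -0.09406136  0.07      ] scene rim [ 0.51971074 -0.09268051  0.07      ]
tray corners [[0.727, 0.103, 0.051], [0.506, 0.096, 0.051]]
head corners [[0.734, 0.156, 0.37], [0.481, 0.141, 0.37]]
tray scene [[0.564, 0.074, 0.051], [0.754, 0.123, 0.051]]
```

View pics/crop.png

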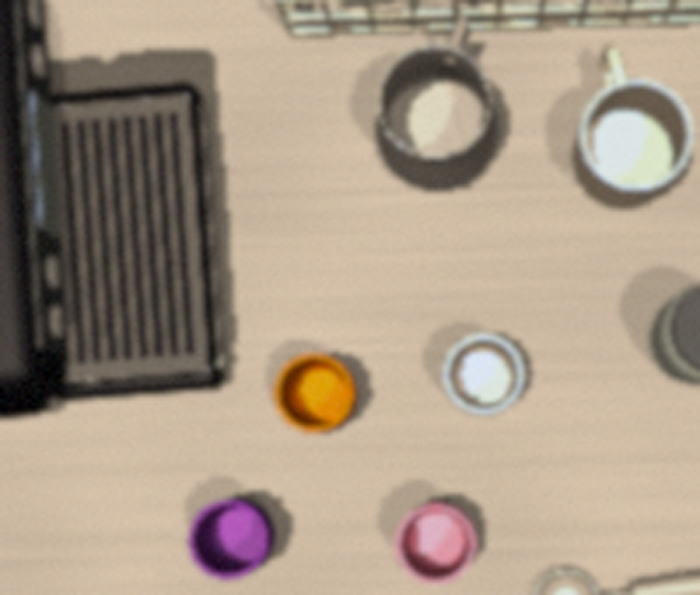

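View pics/crops.png

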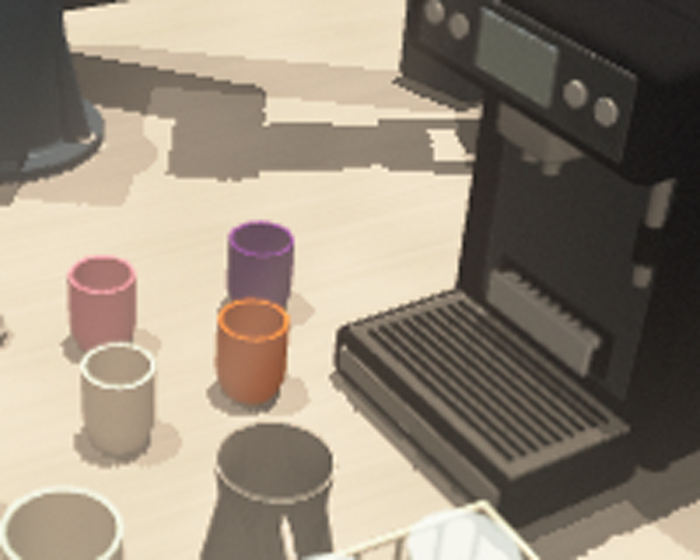

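jog_arm:
  delta_pos:
    - [0, 0, 5]
  turn: [0]
  grip: [0]

```text
time_s: 0.38
position: [0.2101, 0.5849, 0.2301]
tcp_rot: [[-0.941, 0.339, -0.006], [0.339, 0.941, -0.01], [0.002, -0.011, -1.0]]
force: [0.7, 1.0, 0.9]
opening: 1.001
grasp_force: 0.0
```

jog_arm:
  delta_pos:
    - [-6, 1, 3]
    - [-12, 2, 6]
    - [-18, 3, 8]
    - [-24, 3, 8]
    - [-25, 9, 8]
    - [-25, 15, 8]
    - [-25, 21, 8]
    - [-25, 27, 8]
    - [-25, 33, 8]
    - [-25, 39, 8]
    - [-25, 45, 8]
    - [-25, 45, 8]
  turn: [0, 0, 0, 0, 0, 0, 0, 0, 0, 0, 0, 0]
  grip: [0, 0, 0, 0, 0, 0, 0, 0, 0, 0, 0, 0]

```text
time_s: 1.88
position: [-0.0345, 0.9253, 0.2763]
tcp_rot: [[-0.941, 0.339, -0.002], [0.339, 0.94, 0.05], [0.018, 0.046, -0.999]]
force: [0.6, -0.9, 0.4]
opening: 1.003
grasp_force: 0.0
```

```bash
python3 - <<'E'
from h import *
s=read_state();print(np.round(s['joint_positions'],2),np.round(s['position'],3),np.round(s['tcp_rot'],3).tolist(),s['time_s'])
c=cam('top')
P=[onz(c,u,v,.051)for u,v in((255.7,115),(262.3,199.4))]
print(P, onz(c,338.6,196.6,.07))
E
```

```text
[ 85.12  57.33  12.49   0.36 107.34  15.05] [-0.034  0.925  0.276] [[-0.941, 0.339, -0.002], [0.339, 0.94, 0.05], [0.018, 0.046, -0.999]] 1.875
[array([0.72693995, 0.11630592, 0.051     ]), array([0.50743817, 0.10268358, 0.051     ])] [ 0.50897653 -0.09302071  0.07      ]
```

jog_arm:
  delta_pos:
    - [0, 0, 6]
    - [0, 0, 12]
    - [0, 0, 18]
    - [0, 0, 24]
    - [0, 0, 30]
    - [0, 0, 36]
    - [0, 0, 42]
    - [0, 0, 48]
  turn: [0, 0, 0, 0, 0, 0, 0, 0]
  grip: [0, 0, 0, 0, 0, 0, 0, 0]

```text
time_s: 2.92
position: [-0.0296, 0.7926, 0.5337]
tcp_rot: [[-0.941, 0.339, -0.003], [0.338, 0.937, 0.086], [0.032, 0.08, -0.996]]
force: [0.3, -0.2, 0.3]
opening: 0.994
grasp_force: 0.0
```

```bash
python3 - <<'E'
from h import *
s=read_state();print(np.round(s['joint_positions'],2),np.round(s['position'],3),np.round(s['tcp_rot'],3).tolist(),s['time_s'])
E
```

```text
[ 83.78  39.71  12.54   0.86 122.84  14.09] [-0.03   0.793  0.534] [[-0.941, 0.339, -0.003], [0.338, 0.937, 0.086], [0.032, 0.08, -0.996]] 2.925
```

jog_arm:
  delta_pos:
    - [0, -6, 0]
    - [0, -12, -6]
    - [0, -15, -12]
    - [0, -15, -15]
    - [0, -15, -15]
    - [0, -15, -15]
  turn: [0, 0, 0, 0, 0, 0]
  grip: [0, 0, 0, 0, 0, 0]

```text
time_s: 3.68
position: [-0.0292, 0.647, 0.3863]
tcp_rot: [[-0.941, 0.339, -0.002], [0.337, 0.937, 0.094], [0.034, 0.088, -0.996]]
force: [-0.0, 0.5, 1.7]
opening: 0.997
grasp_force: 0.0
```

```bash
python3 - <<'E'
from h import *
s=read_state();print(np.round(s['joint_positions'],2),np.round(s['position'],3),np.round(s['tcp_rot'],3).tolist(),s['time_s'])
E
```

```text
[82.25 20.76 66.54  0.86 87.36 12.07] [-0.029  0.647  0.386] [[-0.941, 0.339, -0.002], [0.337, 0.937, 0.094], [0.034, 0.088, -0.996]] 3.675
```

jog_arm:
  delta_pos:
    - [0, 6.2, 0]
    - [0, 12.4, 0]
    - [0, 18.6, 0]
    - [0, 24.8, 0]
    - [0, 31, 0]
    - [0, 37.2, 0]
    - [0, 43.4, 0]
    - [0, 49.6, 0]
    - [0, 55.8, 0]
    - [0, 62, 0]
    - [0, 68, 0]
    - [0, 74, 0]
  turn: [0, 0, 0, 0, 0, 0, 0, 0, 0, 0, 0, 0]
  grip: [0, 0, 0, 0, 0, 0, 0, 0, 0, 0, 0, 0]

```text
time_s: 5.18
position: [-0.0235, 0.9545, 0.2824]
tcp_rot: [[-0.941, 0.339, -0.004], [0.336, 0.932, 0.137], [0.051, 0.128, -0.991]]
force: [0.5, -0.1, -0.9]
opening: 1.0
grasp_force: 0.0
```

```bash
cat >st.py <<'E'
from h import *
s=read_state();print(np.round(s['joint_positions'],2),np.round(s['position'],3),np.round(s['tcp_rot'],3).tolist(),s['time_s'])
E
python3 st.py
```

```text
[ 84.36  57.13  12.49   1.05 102.55  14.48] [-0.023  0.955  0.282] [[-0.941, 0.339, -0.004], [0.336, 0.932, 0.137], [0.051, 0.128, -0.991]] 5.175
```

jog_arm:
  delta_pos:
    - [0, 6.2, -2]
  turn: [0]
  grip: [0]

```text
time_s: 5.3
position: [-0.0228, 0.978, 0.2533]
tcp_rot: [[-0.941, 0.339, -0.005], [0.333, 0.927, 0.173], [0.063, 0.161, -0.985]]
force: [-0.2, -0.0, -0.4]
opening: 1.001
grasp_force: 0.0
```

jog_arm:
  delta_pos:
    - [0, 60, 0]
  turn: [0]
  grip: [0]

```text
time_s: 5.42
position: [-0.0217, 0.9966, 0.2338]
tcp_rot: [[-0.941, 0.34, -0.006], [0.331, 0.921, 0.206], [0.075, 0.191, -0.979]]
force: [-0.8, -0.4, 0.8]
opening: 0.999
grasp_force: 0.0
```

jog_arm:
  delta_pos:
    - [0, 6.2, 0]
    - [0, 12.4, 0]
  turn: [0, 0]
  grip: [0, 0]

```text
time_s: 5.68
position: [-0.0202, 1.0203, 0.2126]
tcp_rot: [[-0.94, 0.34, -0.007], [0.327, 0.911, 0.252], [0.092, 0.235, -0.968]]
force: [-0.1, -0.5, 0.3]
opening: 1.0
grasp_force: 0.0
```

```bash
python3 st.py
```

```text
[84.27 61.99 12.49  1.84 91.02 14.36] [-0.02   1.02   0.213] [[-0.94, 0.34, -0.007], [0.327, 0.911, 0.252], [0.092, 0.235, -0.968]] 5.675
```

jog_arm:
  delta_pos:
    - [0, 6.2, 1]
  turn: [0]
  grip: [0]

```text
time_s: 5.8
position: [-0.0196, 1.0357, 0.2105]
tcp_rot: [[-0.94, 0.34, -0.008], [0.323, 0.9, 0.292], [0.106, 0.272, -0.956]]
force: [-0.0, 0.7, -0.7]
opening: 0.997
grasp_force: 0.0
```

jog_arm:
  delta_pos:
    - [0, 6, 2]
  turn: [0]
  grip: [0]

```text
time_s: 5.92
position: [-0.0187, 1.0482, 0.2165]
tcp_rot: [[-0.94, 0.34, -0.008], [0.319, 0.889, 0.33], [0.12, 0.308, -0.944]]
force: [-0.4, -0.2, 0.1]
opening: 0.998
grasp_force: 0.0
```

jog_arm:
  delta_pos:
    - [0, 6, 2]
  turn: [0]
  grip: [0]

```text
time_s: 6.05
position: [-0.0179, 1.0609, 0.2244]
tcp_rot: [[-0.94, 0.341, -0.009], [0.314, 0.875, 0.369], [0.133, 0.344, -0.929]]
force: [-0.1, -0.1, 0.3]
opening: 1.001
grasp_force: 0.0
```

jog_arm:
  delta_pos:
    - [0, 6, 2]
  turn: [0]
  grip: [0]

```text
time_s: 6.18
position: [-0.0172, 1.0733, 0.2313]
tcp_rot: [[-0.94, 0.341, -0.009], [0.308, 0.86, 0.407], [0.147, 0.379, -0.914]]
force: [-0.3, 0.5, 0.4]
opening: 0.997
grasp_force: 0.0
```

jog_arm:
  delta_pos:
    - [0, 6, 2]
  turn: [0]
  grip: [0]

```text
time_s: 6.3
position: [-0.0166, 1.0856, 0.2379]
tcp_rot: [[-0.94, 0.341, -0.01], [0.302, 0.844, 0.443], [0.159, 0.413, -0.897]]
force: [-0.2, 0.9, -0.5]
opening: 0.996
grasp_force: 0.0
```

jog_arm:
  delta_pos:
    - [0, 6, 2]
  turn: [0]
  grip: [0]

```text
time_s: 6.42
position: [-0.0159, 1.0977, 0.2444]
tcp_rot: [[-0.94, 0.342, -0.01], [0.296, 0.827, 0.478], [0.172, 0.446, -0.878]]
force: [-0.3, 0.2, -0.4]
opening: 0.999
grasp_force: 0.0
```

```bash
python3 st.py
```

```text
[83.93 61.92 12.49  3.57 77.23 13.86] [-0.016  1.098  0.244] [[-0.94, 0.342, -0.01], [0.296, 0.827, 0.478], [0.172, 0.446, -0.878]] 6.425
```

jog_arm:
  delta_pos:
    - [0, -6, 2]
    - [0, -12, 4]
    - [0, -18, 4]
    - [0, -24, 4]
    - [0, -30, 4]
    - [0, -30, 4]
    - [0, -30, 4]
    - [0, -30, 4]
    - [0, -30, 4]
    - [0, -30, 4]
    - [0, -30, 4]
    - [0, -30, 4]
  turn: [0, -10, -20, -30, -40, -50, -60, -70, -80, -90, -100, -110]
  grip: [0, 0, 0, 0, 0, 0, 0, 0, 0, 0, 0, 0]

```text
time_s: 7.92
position: [-0.0171, 0.8011, 0.2876]
tcp_rot: [[0.603, 0.659, 0.449], [0.777, -0.613, -0.145], [0.18, 0.437, -0.881]]
force: [0.5, 1.0, -0.1]
opening: 1.001
grasp_force: 0.0
```

```bash
python3 st.py
```

```text
[ 94.05  50.94  30.45 -27.4  107.84 127.92] [-0.017  0.801  0.288] [[0.603, 0.659, 0.449], [0.777, -0.613, -0.145], [0.18, 0.437, -0.881]] 7.925
```

```bash
cat > kin.py <<'E'
import numpy as np
from scipy.spatial.transform import Rotation as Ro
from scipy.optimize import least_squares
D=[([59.96,30.2676,82.1377,0,67.688,-10.228],[.2115,.5875,.1835]),([85.12,57.33,12.49,.36,107.34,15.05],[-.0345,.9253,.2763]),
([83.78,39.71,12.54,.86,122.84,14.09],[-.0296,.7926,.5337]),([82.25,20.76,66.54,.86,87.36,12.07],[-.0292,.647,.3863]),
([84.36,57.13,12.49,1.05,102.55,14.48],[-.0235,.9545,.2824]),([84.27,61.99,12.49,1.84,91.02,14.36],[-.0202,1.0203,.2126]),
([83.93,61.92,12.49,3.57,77.23,13.86],[-.0159,1.0977,.2444]),([94.05,50.94,30.45,-27.4,107.84,127.92],[-.0171,.8011,.2876])]
def rot(q,s4=1,s6=1,c=0):
    return Ro.from_euler('ZYZYZ',[q[0],q[1]+q[2],s4*q[3],q[4],s6*q[5]+c],degrees=True)
def fk(q,p,s4=1,s6=1,c=0):
    h,a1,d,L2,a3,L3,L6=p
    R1=Ro.from_euler('z',q[0],degrees=True);R2=R1*Ro.from_euler('y',q[1],degrees=True);R3=R2*Ro.from_euler('y',q[2],degrees=True)
    R=rot(q,s4,s6,c)
    return R1.apply([a1,d,h])+R2.apply([0,0,L2])+R3.apply([a3,0,L3])+R.apply([0,0,L6]),R
E
python3 - <<'E'
from kin import *
M=np.array([[0.603,0.659,0.449],[0.777,-0.613,-0.145],[0.18,0.437,-0.881]])
M0=np.array([[-.941,.339,0],[.339,.941,0],[0,0,-1]])
M7=np.array([[-0.94,0.342,-0.01],[0.296,0.827,0.478],[0.172,0.446,-0.878]])
for s4 in(1,-1):
  for s6 in(1,-1):
    for c in (0,90,180,270):
      e=[np.abs(rot(D[i][0],s4,s6,c).as_matrix()-m).max() for i,m in((0,M0),(6,M7),(7,M))]
      if max(e)<.3: print(s4,s6,c,np.round(e,3)); S=(s4,s6,c)
f=lambda p:np.concatenate([fk(q,p,*S)[0]-x for q,x in D])
r=least_squares(f,[.35,0,.1,.4,0,.4,.2]);print(np.round(r.x,4),np.abs(r.fun).max())
np.save('p.npy',r.x)
lo=np.array([-176.69,-43.24,12.49,-82,0,-163.58]);hi=np.array([176.69,126.21,139.97,262,151.66,163.58])
zaz=np.array([-.062,.998,0])
for tilt in(42,):
 zt=zaz*np.sin(np.radians(tilt))-np.array([0,0,np.cos(np.radians(tilt))])
 for sg in(1,-1):
  y=sg*np.array([.998,.062,0]);x=np.cross(y,zt);Rt=Ro.from_matrix(np.stack([x,y,zt],1))
  for nm,P in(('press',[.61,.23,.087]),('pre',[.61,.1,.2]),('cup',[.51,-.095,.045]),('cuphi',[.51,-.12,.15]),('place',[.612,.19,.15])):
    best=None
    for k in range(12):
      q0=lo+(hi-lo)*np.random.rand(6)
      g=lambda q:np.concatenate([(fk(q,r.x,*S)[0]-P)*10,(Rt.inv()*fk(q,r.x,*S)[1]).as_rotvec()])
      o=least_squares(g,q0,bounds=(lo,hi),x_scale=30)
      if best is None or o.cost<best.cost:best=o
    print('x_z %.2f'%x[2],nm,np.round(best.x),'%.2g'%best.cost)
E
```

```text
Traceback (most recent call last):
  File "kin.py", line 9, in rot
    return Ro.from_euler('ZYZYZ',[q[0],q[1]+q[2],s4*q[3],q[4],s6*q[5]+c],degrees=True)
           ~~~~~~~~~~~~~^^^^^^^^^^^^^^^^^^^^^^^^^^^^^^^^^^^^^^^^^^^^^^^^^^^^^^^^^^^^^^
  File "scipy/spatial/transform/_rotation.pyx", line 1413, in scipy.spatial.transform._rotation.Rotation.from_euler
ValueError: Expected axis specification to be a non-empty string of upto 3 characters, got ZYZYZ
```

```bash
sed -i "s/return Ro.from_euler('ZYZYZ',.*/return Ro.from_euler('ZYZ',[q[0],q[1]+q[2],s4*q[3]],degrees=True)*Ro.from_euler('YZ',[q[4],s6*q[5]+c],degrees=True)/" kin.py
cat > run.py <<'E'
from kin import *
np.random.seed(1)
M=np.array([[0.603,0.659,0.449],[0.777,-0.613,-0.145],[0.18,0.437,-0.881]])
M0=np.array([[-.941,.339,0],[.339,.941,0],[0,0,-1]])
M7=np.array([[-0.94,0.342,-0.01],[0.296,0.827,0.478],[0.172,0.446,-0.878]])
for s4 in(1,-1):
  for s6 in(1,-1):
    for c in (0,90,180,270):
      e=[np.abs(rot(D[i][0],s4,s6,c).as_matrix()-m).max() for i,m in((0,M0),(6,M7),(7,M))]
      if max(e)<.3: print(s4,s6,c,np.round(e,3)); S=(s4,s6,c)
f=lambda p:np.concatenate([fk(q,p,*S)[0]-x for q,x in D])
r=least_squares(f,[.35,0,.1,.4,0,.4,.2]);print(np.round(r.x,4),np.abs(r.fun).max())
np.save('p.npy',r.x)
lo=np.array([-176.69,-43.24,12.49,-82,0,-163.58]);hi=np.array([176.69,126.21,139.97,262,151.66,163.58])
zaz=np.array([-.062,.998,0])
for tilt in(42,):
 zt=zaz*np.sin(np.radians(tilt))-np.array([0,0,np.cos(np.radians(tilt))])
 for sg in(1,-1):
  y=sg*np.array([.998,.062,0]);x=np.cross(y,zt);Rt=Ro.from_matrix(np.stack([x,y,zt],1))
  for nm,P in(('press',[.61,.23,.087]),('pre',[.61,.1,.2]),('cup',[.51,-.095,.045]),('cuphi',[.51,-.12,.15]),('place',[.612,.19,.15])):
    best=None
    for k in range(12):
      q0=lo+(hi-lo)*np.random.rand(6)
      g=lambda q:np.concatenate([(fk(q,r.x,*S)[0]-P)*10,(Rt.inv()*fk(q,r.x,*S)[1]).as_rotvec()])
      o=least_squares(g,q0,bounds=(lo,hi),x_scale=30)
      if best is None or o.cost<best.cost:best=o
    print('x_z %.2f'%x[2],nm,np.round(best.x),'%.2g'%best.cost)
E
python3 run.py
```

```text
1 1 90 [0.002 0.    0.   ]
[2.743e-01 1.000e-04 1.110e-01 5.879e-01 1.142e-01 3.917e-01 3.437e-01] 0.00010235986850726242
x_z 0.67 press [-10.  44.  89.  45.  67. -40.] 1.6e-30
x_z 0.67 pre [-22.  36.  84.  38.  83. -38.] 6.9e-30
x_z 0.67 cup [-42.  48.  91.  29.  76. -62.] 5.7e-27
x_z 0.67 cuphi [-44.  39.  87.  27.  88. -57.] 8.5e-30
x_z 0.67 place [-14.  39.  87.  42.  74. -37.] 2.2e-31
x_z -0.67 press [-10.  44.  89.  45.  67. 140.] 4.1e-30
x_z -0.67 pre [-22.  36.  84.  38.  83. 142.] 2.1e-30
x_z -0.67 cup [-42.  48.  91.  29.  76. 118.] 4.4e-30
x_z -0.67 cuphi [-44.  39.  87.  27.  88. 123.] 1e-30
x_z -0.67 place [-14.  39.  87.  42.  74. 143.] 8.7e-31
```

jog_arm:
  delta_pos:
    - [0, 6, -1]
    - [0, 12, -2]
    - [0, 18, -2]
  turn: [0, 0, 0]
  grip: [0, 0, 0]

```text
time_s: 8.3
position: [-0.003, 0.8821, 0.2379]
tcp_rot: [[0.585, 0.673, 0.453], [0.787, -0.607, -0.114], [0.198, 0.422, -0.885]]
force: [-0.3, -0.6, 0.7]
opening: 0.996
grasp_force: 0.0
```

jog_arm:
  delta_pos:
    - [0, 6, 0]
  turn: [0]
  grip: [0]

```text
time_s: 8.43
position: [0.0042, 0.899, 0.2305]
tcp_rot: [[0.572, 0.683, 0.454], [0.788, -0.611, -0.073], [0.228, 0.399, -0.888]]
force: [0.3, -0.3, 1.5]
opening: 1.001
grasp_force: 0.0
```

jog_arm:
  delta_pos:
    - [0, 6, 0]
  turn: [0]
  grip: [0]

```text
time_s: 8.55
position: [0.0114, 0.9157, 0.2195]
tcp_rot: [[0.559, 0.694, 0.454], [0.789, -0.613, -0.036], [0.254, 0.378, -0.89]]
force: [0.0, -0.0, 0.3]
opening: 1.004
grasp_force: 0.0
```

jog_arm:
  delta_pos:
    - [0, 6, 0]
  turn: [0]
  grip: [0]

```text
time_s: 8.68
position: [0.0181, 0.9322, 0.2083]
tcp_rot: [[0.546, 0.704, 0.454], [0.79, -0.614, 0.001], [0.279, 0.358, -0.891]]
force: [-0.1, -0.1, -0.2]
opening: 1.004
grasp_force: 0.0
```

```bash
python3 st.py
```

```text
[ 91.65  63.87  12.49 -27.74 102.81 123.02] [0.018 0.932 0.208] [[0.546, 0.704, 0.454], [0.79, -0.614, 0.001], [0.279, 0.358, -0.891]] 8.675
```

jog_arm:
  delta_pos:
    - [0, 6, 1.5]
  turn: [0]
  grip: [0]

```text
time_s: 8.8
position: [0.0248, 0.9458, 0.2094]
tcp_rot: [[0.532, 0.715, 0.453], [0.79, -0.612, 0.038], [0.305, 0.338, -0.891]]
force: [0.8, -0.1, -0.9]
opening: 1.002
grasp_force: 0.0
```

jog_arm:
  delta_pos:
    - [0, 6, 1.5]
  turn: [0]
  grip: [0]

```text
time_s: 8.93
position: [0.0313, 0.9598, 0.2137]
tcp_rot: [[0.518, 0.726, 0.452], [0.787, -0.612, 0.079], [0.334, 0.315, -0.888]]
force: [0.3, 0.4, 0.3]
opening: 0.998
grasp_force: 0.0
```

jog_arm:
  delta_pos:
    - [0, 6, 1.5]
  turn: [0]
  grip: [0]

```text
time_s: 9.05
position: [0.0373, 0.9737, 0.2169]
tcp_rot: [[0.504, 0.736, 0.451], [0.784, -0.609, 0.119], [0.362, 0.294, -0.885]]
force: [0.2, 0.4, -0.4]
opening: 1.001
grasp_force: 0.0
```

jog_arm:
  delta_pos:
    - [0, 6, 1.5]
  turn: [0]
  grip: [0]

```text
time_s: 9.18
position: [0.0429, 0.9878, 0.2198]
tcp_rot: [[0.49, 0.747, 0.449], [0.78, -0.606, 0.158], [0.39, 0.273, -0.879]]
force: [0.4, 0.7, 0.9]
opening: 0.999
grasp_force: 0.0
```

jog_arm:
  delta_pos:
    - [0, 6, 1.5]
  turn: [0]
  grip: [0]

```text
time_s: 9.3
position: [0.0482, 1.0018, 0.2226]
tcp_rot: [[0.476, 0.758, 0.447], [0.774, -0.602, 0.197], [0.418, 0.252, -0.873]]
force: [0.8, 0.4, 1.2]
opening: 1.003
grasp_force: 0.0
```

jog_arm:
  delta_pos:
    - [0, 6, 1.5]
  turn: [0]
  grip: [0]

```text
time_s: 9.43
position: [0.0532, 1.0158, 0.2255]
tcp_rot: [[0.461, 0.768, 0.444], [0.767, -0.597, 0.236], [0.446, 0.231, -0.865]]
force: [-0.3, 0.4, -0.5]
opening: 1.002
grasp_force: 0.0
```

jog_arm:
  delta_pos:
    - [0, 6, 1.5]
  turn: [0]
  grip: [0]

```text
time_s: 9.55
position: [0.0578, 1.0297, 0.2285]
tcp_rot: [[0.447, 0.779, 0.44], [0.759, -0.591, 0.274], [0.474, 0.211, -0.855]]
force: [-0.6, -0.2, 0.0]
opening: 0.999
grasp_force: 0.0
```

jog_arm:
  delta_pos:
    - [0, 6, 1.5]
  turn: [0]
  grip: [0]

```text
time_s: 9.68
position: [0.0621, 1.0435, 0.2316]
tcp_rot: [[0.433, 0.789, 0.436], [0.749, -0.584, 0.312], [0.501, 0.191, -0.844]]
force: [0.3, -0.1, -0.1]
opening: 1.001
grasp_force: 0.0
```

```bash
python3 st.py
```

```text
[ 88.58  63.44  12.49 -25.51  83.78 120.24] [0.062 1.044 0.232] [[0.433, 0.789, 0.436], [0.749, -0.584, 0.312], [0.501, 0.191, -0.844]] 9.675
```

jog_arm:
  delta_pos:
    - [0, 3, 1]
    - [0, 7, 1.5]
  turn: [-8, -16]
  grip: [0, 0]

```text
time_s: 9.93
position: [0.0711, 1.0203, 0.2251]
tcp_rot: [[0.606, 0.619, 0.5], [0.589, -0.771, 0.241], [0.535, 0.149, -0.832]]
force: [-0.4, 0.4, 0.6]
opening: 0.997
grasp_force: 0.0
```

jog_arm:
  delta_pos:
    - [0, 6, 1.5]
  turn: [0]
  grip: [0]

```text
time_s: 10.05
position: [0.0741, 1.0346, 0.2269]
tcp_rot: [[0.59, 0.638, 0.494], [0.587, -0.76, 0.28], [0.554, 0.125, -0.823]]
force: [0.4, 0.3, -0.3]
opening: 1.001
grasp_force: 0.0
```

jog_arm:
  delta_pos:
    - [0, 6, 1.5]
  turn: [0]
  grip: [0]

```text
time_s: 10.18
position: [0.0795, 1.0486, 0.2315]
tcp_rot: [[0.577, 0.653, 0.49], [0.578, -0.751, 0.319], [0.577, 0.099, -0.811]]
force: [0.9, 0.2, 0.4]
opening: 1.0
grasp_force: 0.0
```

jog_arm:
  delta_pos:
    - [0, 6, 1.5]
  turn: [0]
  grip: [0]

```text
time_s: 10.3
position: [0.0839, 1.0621, 0.2355]
tcp_rot: [[0.565, 0.667, 0.485], [0.569, -0.741, 0.356], [0.597, 0.075, -0.798]]
force: [0.4, -0.2, 0.1]
opening: 0.999
grasp_force: 0.0
```

jog_arm:
  delta_pos:
    - [0, 6, 1.5]
  turn: [0]
  grip: [0]

```text
time_s: 10.42
position: [0.0875, 1.0754, 0.2395]
tcp_rot: [[0.552, 0.682, 0.48], [0.559, -0.73, 0.393], [0.618, 0.051, -0.784]]
force: [-0.7, -0.4, 0.1]
opening: 1.002
grasp_force: 0.0
```

```bash
python3 st.py
```

```text
[ 87.95  64.21  12.49 -28.48  77.38 133.69] [0.088 1.075 0.239] [[0.552, 0.682, 0.48], [0.559, -0.73, 0.393], [0.618, 0.051, -0.784]] 10.425
```

Two more pushes level the closing axis. Meanwhile I'll work out the machine pose and the targets.

jog_arm:
  delta_pos:
    - [0, 6, 1.5]
  turn: [0]
  grip: [0]

```text
time_s: 10.55
position: [0.091, 1.0885, 0.2434]
tcp_rot: [[0.54, 0.696, 0.473], [0.549, -0.718, 0.429], [0.638, 0.028, -0.769]]
force: [-0.4, 0.2, -0.4]
opening: 0.999
grasp_force: 0.0
```

jog_arm:
  delta_pos:
    - [0, 6, 1.5]
  turn: [0]
  grip: [0]

```text
time_s: 10.68
position: [0.094, 1.1013, 0.2475]
tcp_rot: [[0.528, 0.71, 0.467], [0.537, -0.704, 0.464], [0.658, 0.006, -0.753]]
force: [0.4, 0.5, 0.2]
opening: 0.999
grasp_force: 0.0
```

```bash
python3 st.py; python3 - <<'E'
from h import *
c=cam('top'); s=cam('scene')
P=[onz(c,u,v,.051)for u,v in((255.7,115),(262.3,199.4))]
a=P[0]-P[1];a/=np.linalg.norm(a); n=np.array([a[1],-a[0],0]) # outward
mid=(P[0]+P[1])/2; O=mid-.13*n; print('O',O,'n',n,'width',np.linalg.norm(P[0]-P[1]))
for nm,d,w,z in(('trayL',.13,-.115,.051),('trayR',.13,.115,.051),('lipLtop',.0185,-.058,.102),('lipRtop',.0185,.058,.102),('lipLbot',.0185,-.058,.072),('lipRbot',.0185,.058,.072),('headL',.082,-.125,.285),('headR',.082,.125,.285)):
    p=np.array([O[0],O[1],0])+d*n+w*a+[0,0,z]; q=proj(s,p); print(nm,np.round(q,1),np.round((q-[280,130])*3.5))
E
```

```text
[ 87.28  64.38  12.49 -27.76  72.44 133.07] [0.094 1.101 0.247] [[0.528, 0.71, 0.467], [0.537, -0.704, 0.464], [0.658, 0.006, -0.753]] 10.675
O [0.60913672 0.23924512 0.051     ] n [ 0.06194109 -0.99807981  0.        ] width 0.2199240792495097
trayL [373.3 220.7] [327. 317.]
trayR [425.4 268.3] [509. 484.]
lipLtop [418.3 205.7] [484. 265.]
lipRtop [446.6 227.1] [583. 340.]
lipLbot [416.9 214.3] [479. 295.]
lipRbot [444.6 236.1] [576. 371.]
headL [392.4 142.2] [394.  43.]
headR [460.3 184.5] [631. 191.]
```

```bash
cat > ik.py <<'E'
from kin import *
p=np.load('p.npy');S=(1,1,90)
lo=np.array([-176.69,-43.24,12.49,-82,0,-163.58]);hi=np.array([176.69,126.21,139.97,262,151.66,163.58])
def path(q,R0,wps):
    for P,t in wps:
        Rt=Ro.from_euler('z',t,degrees=True)*Ro.from_matrix(R0)
        g=lambda q:np.concatenate([(fk(q,p,*S)[0]-P)*10,(Rt.inv()*fk(q,p,*S)[1]).as_rotvec()])
        q=np.clip(q,lo+.01,hi-.01)
        o=least_squares(g,q,bounds=(lo,hi),x_scale=30);q=o.x
        wr=fk(q,p,*S)[0]-.3437*Rt.as_matrix()[:,2]
        print(P,t,np.round(q),'%.1g'%o.cost,'wrist',np.round(wr,2))
E
python3 - <<'E'
from ik import *
from rig import read_state
s=read_state()
path(s['joint_positions'],np.array(s['tcp_rot']),[([.094,.95,.35],0),([.094,.8,.45],0),([.1,.65,.5],0),([.25,.5,.5],0),([.38,.33,.5],0),([.45,.15,.45],0),([.5,.0,.4],0),([.5,-.0,.35],25),([.55,0,.3],49),([.605,.05,.25],49),([.605,.2,.087],49)])
E
```

```text
[0.094, 0.95, 0.35] 0 [ 87.  42.  47. -30.  62. 139.] 2e-22 wrist [-0.07  0.79  0.61]
[0.094, 0.8, 0.45] 0 [ 86.  24.  64. -29.  62. 138.] 1e-23 wrist [-0.07  0.64  0.71]
[0.1, 0.65, 0.5] 0 [ 84.   8.  79. -28.  62. 135.] 1e-28 wrist [-0.06  0.49  0.76]
[0.25, 0.5, 0.5] 0 [ 57.  -6.  94. -10.  52. 105.] 7e-27 wrist [0.09 0.34 0.76]
[0.38, 0.33, 0.5] 0 [ 14. -14. 100.  23.  59.  54.] 2e-29 wrist [0.22 0.17 0.76]
[0.45, 0.15, 0.45] 0 [-24. -11. 105.  40.  73.  13.] 1e-25 wrist [ 0.29 -0.01  0.71]
[0.5, 0.0, 0.4] 0 [-42.   0. 103.  42.  78.  -7.] 2e-27 wrist [ 0.34 -0.16  0.66]
[0.5, -0.0, 0.35] 25 [-40.  13.  97.  38.  88. -28.] 2e-27 wrist [ 0.42 -0.21  0.61]
[0.55, 0, 0.3] 49 [-32.  27.  83.  32.  96. -41.] 3e-25 wrist [ 0.56 -0.23  0.56]
[0.605, 0.05, 0.25] 49 [-26.  33.  80.  35.  90. -37.] 9e-21 wrist [ 0.62 -0.18  0.51]
[0.605, 0.2, 0.087] 49 [-13.  44.  90.  43.  67. -42.] 6e-29 wrist [ 0.62 -0.03  0.35]
```

jog_arm:
  delta_pos:
    - [0, -5, 3.3]
    - [0, -10, 6.7]
    - [0, -15, 10]
    - [0, -20, 13.3]
    - [0, -25, 16.7]
    - [0, -30, 20]
    - [0, -35, 22]
    - [0, -40, 24]
    - [1, -45, 25]
    - [5, -49, 25]
    - [9, -53, 25]
    - [13, -57, 25]
  turn: [0, 0, 0, 0, 0, 0, 0, 0, 0, 0, 0, 0]
  grip: [1, 1, 1, 1, 1, 1, 1, 1, 1, 1, 1, 1]

```text
time_s: 12.28
position: [0.2257, 0.5318, 0.5013]
tcp_rot: [[0.523, 0.71, 0.471], [0.533, -0.704, 0.469], [0.665, 0.006, -0.747]]
force: [0.6, 0.1, 0.3]
opening: 0.004
grasp_force: 0.0
```

jog_arm:
  delta_pos:
    - [3, -3, 0]
    - [6, -7, 0]
    - [9, -11, 0]
    - [12, -15, 0]
    - [15, -20, 0]
    - [17, -24, -1]
    - [19, -29, -3]
    - [21, -34, -5]
    - [23, -39, -6]
    - [24.5, -44, -8]
    - [26, -49, -10]
    - [28, -54, -10]
  turn: [0, 0, 0, 0, 0, 0, 0, 0, 0, 0, 0, 0]
  grip: [1, 1, 1, 1, 1, 1, 1, 1, 1, 1, 1, 1]

```text
time_s: 13.78
position: [0.5065, -0.0137, 0.3964]
tcp_rot: [[0.524, 0.709, 0.472], [0.545, -0.705, 0.454], [0.654, 0.019, -0.756]]
force: [0.3, 0.1, 1.7]
opening: 0.006
grasp_force: 0.0
```

```bash
python3 st.py
```

```text
[-43.05   1.49 102.56  42.05  77.45  -8.76] [ 0.507 -0.014  0.396] [[0.524, 0.709, 0.472], [0.545, -0.705, 0.454], [0.654, 0.019, -0.756]] 13.775
```

Now turn to face the machine, at about (0.60, 0.03, 0.22).

jog_arm:
  delta_pos:
    - [1, 0, -2]
    - [2, 0, -4]
    - [4, 1, -7]
    - [6, 2, -10]
    - [8, 3, -13]
    - [9, 4, -16]
    - [9, 4, -16]
  turn: [10, 20, 30, 40, 49, 49, 49]
  grip: [1, 1, 1, 1, 1, 1, 1]

```text
time_s: 14.65
position: [0.5969, 0.0298, 0.2334]
tcp_rot: [[-0.066, 0.997, -0.039], [0.755, 0.076, 0.651], [0.652, 0.013, -0.758]]
force: [-0.1, -0.2, -0.4]
opening: 0.004
grasp_force: 0.0
```

```bash
python3 st.py; python3 - <<'E'
from h import *
w=cam('wrist');cv2.imwrite('pics/w1.png',w['color'])
n=np.array([.062,-.998,0]);a=np.array([.998,.062,0])
for nm,d,ww,z in(('trayL',.13,-.115,.051),('trayR',.13,.115,.051),('lipLtop',.0185,-.058,.102),('lipRtop',.0185,.058,.102),('lipLbot',.0185,-.058,.072),('lipRbot',.0185,.058,.072)):
    p=np.array([.609,.239,0])+d*n+ww*a+[0,0,z]; print(nm,np.round(proj(w,p)))
E
```

```text
[-27.61  33.58  81.65  33.99  88.95 -40.37] [0.597 0.03  0.233] [[-0.066, 0.997, -0.039], [0.755, 0.076, 0.651], [0.652, 0.013, -0.758]] 14.65
trayL [253. 217.]
trayR [414. 220.]
lipLtop [295. 132.]
lipRtop [375. 134.]
lipLbot [296. 145.]
lipRbot [371. 147.]
```

View pics/w1.png

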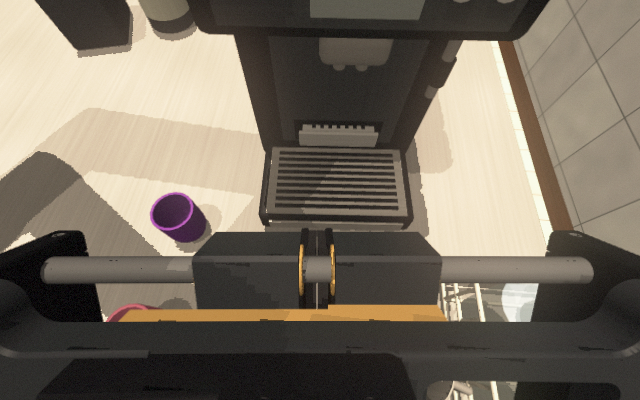

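The wrist view shows the shelf shut, with the lip at about (299–377, 125–146). The tray's front corners are at (262,214) and (411,217), and the nozzle tips at (339,67) and (361,67).

```bash
python3 - <<'E'
from h import *
w=cam('wrist'); g=cv2.cvtColor(w['color'],cv2.COLOR_BGR2GRAY)
cv2.imwrite('pics/w1c.png',cv2.resize(w['color'][40:230,240:430],None,fx=3.1,fy=3.1,interpolation=cv2.INTER_CUBIC))
for nm,u,v,z in(('trayL',262,214,.051),('trayR',411,217,.051),('lipL',299,124,.102),('lipR',377,126,.102),('lbL',301,144,.072),('lbR',376,147,.072),('nz',350,68,.235)):
    print(nm,np.round(onz(w,u,v,z),4))
E
```

```text
trayL [0.5142 0.1083 0.051 ]
trayR [0.7289 0.1212 0.051 ]
lipL [0.557  0.2336 0.102 ]
lipR [0.6711 0.2399 0.102 ]
lbL [0.5602 0.2204 0.072 ]
lbR [0.6756 0.2247 0.072 ]
nz [0.6166 0.1947 0.235 ]
```

View pics/w1c.png

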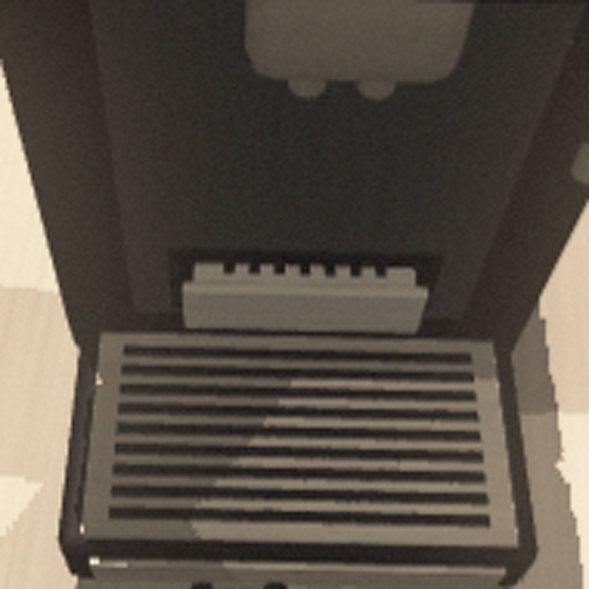

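```bash
python3 - <<'E'
from h import *
w=cam('wrist')
for nm,u,v,z in(('lipL',298.7,131.3,.102),('lipR',377.7,133.2,.102),('lbL',300.3,145.8,.072),('lbR',375.5,147.4,.072),('nz',350.3,70,.235)):
    print(nm,np.round(onz(w,u,v,z),4))
E
```

```text
lipL [0.5578 0.2205 0.102 ]
lipR [0.6721 0.227  0.102 ]
lbL [0.5594 0.2172 0.072 ]
lbR [0.6749 0.2241 0.072 ]
nz [0.6168 0.1924 0.235 ]
```

jog_arm:
  delta_pos:
    - [0.5, 3, -4]
    - [1, 6, -8]
    - [1.5, 9, -11]
    - [1.9, 12, -13.5]
    - [1.9, 15, -15]
    - [1.9, 15.5, -15]
    - [1.9, 15.5, -15]
  turn: [0, 0, 0, 0, 0, 0, 0]
  grip: [1, 1, 1, 1, 1, 1, 1]

```text
time_s: 15.68
position: [0.6146, 0.1845, 0.0847]
tcp_rot: [[-0.064, 0.997, -0.037], [0.754, 0.073, 0.653], [0.654, 0.014, -0.757]]
force: [0.8, -0.5, 1.1]
opening: 0.009
grasp_force: 0.0
```

jog_arm:
  delta_pos:
    - [0, 1, 0]
    - [0, 1.6, 0]
    - [0, 2, 0]
    - [0, 2.4, 0]
    - [0, 2.8, 0]
    - [0, 3.2, 0]
  turn: [0, 0, 0, 0, 0, 0]
  grip: [1, 1, 1, 1, 1, 1]

```text
time_s: 16.42
position: [0.613, 0.2178, 0.0827]
tcp_rot: [[-0.061, 0.997, -0.041], [0.753, 0.073, 0.654], [0.655, 0.009, -0.756]]
force: [0.3, 0.1, -0.1]
opening: 0.006
grasp_force: 0.0
```

jog_arm:
  delta_pos:
    - [0, 0.3, 0]
    - [0, 0.6, 0]
  turn: [0, 0]
  grip: [1, 1]

```text
time_s: 16.68
position: [0.613, 0.2237, 0.0828]
tcp_rot: [[-0.061, 0.997, -0.041], [0.753, 0.073, 0.654], [0.655, 0.009, -0.756]]
force: [0.6, 0.9, -0.2]
opening: 0.003
grasp_force: 0.0
```

jog_arm:
  delta_pos:
    - [0, 0.2, 0]
    - [0, 0.4, 0]
  turn: [0, 0]
  grip: [1, 1]

```text
time_s: 16.92
position: [0.613, 0.2276, 0.0828]
tcp_rot: [[-0.061, 0.997, -0.041], [0.753, 0.073, 0.654], [0.655, 0.01, -0.756]]
force: [-0.2, 0.5, 0.6]
opening: 0.006
grasp_force: 0.0
```

jog_arm:
  delta_pos:
    - [0, 0.2, 0]
    - [0, 0.3, 0]
  turn: [0, 0]
  grip: [1, 1]

```text
time_s: 17.18
position: [0.613, 0.2306, 0.0828]
tcp_rot: [[-0.061, 0.997, -0.041], [0.753, 0.073, 0.654], [0.655, 0.01, -0.756]]
force: [-0.2, -0.2, 0.6]
opening: 0.004
grasp_force: 0.0
```

jog_arm:
  delta_pos:
    - [0, 0.2, 0]
    - [0, 0.3, 0]
  turn: [0, 0]
  grip: [1, 1]

```text
time_s: 17.42
position: [0.613, 0.2336, 0.0828]
tcp_rot: [[-0.061, 0.997, -0.041], [0.753, 0.073, 0.654], [0.655, 0.009, -0.756]]
force: [-0.4, -0.3, -0.8]
opening: 0.001
grasp_force: 0.0
```

```bash
python3 - <<'E'
from h import *
w=cam('wrist');s=cam('scene')
a=cv2.resize(w['color'][60:300,200:480],None,fx=1.8,fy=1.8); b=cv2.resize(s['color'][130:290,350:500],(int(150*2.7),432))
cv2.imwrite('pics/w2.png',np.hstack([a,b])[:, :800])
E
```

```text
(no output)
```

View pics/w2.png

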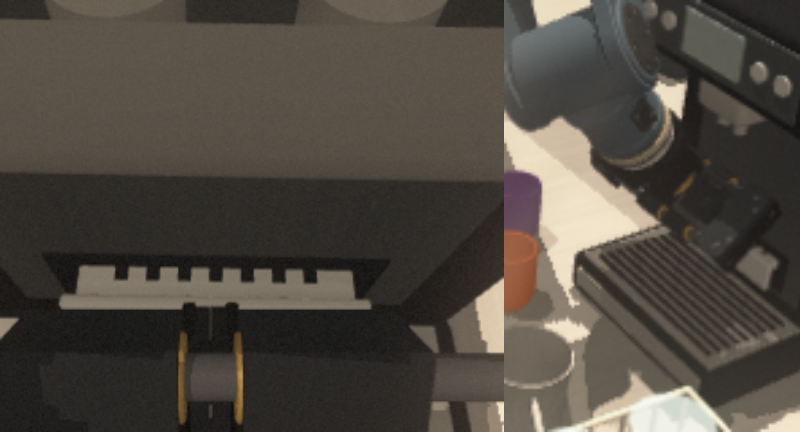

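```bash
python3 - <<'E'
from h import *
w=cam('wrist')
for v in (224,226,228,230,232): print(v,onz(w,319.5,v,.102),onz(w,319.5,v,.072)[1])
print(onz(w,233.5,228,.102),onz(w,406,230,.102), proj(w,[.613,.2336,.0828]))
E
```

```text
224 [0.61473457 0.22589248 0.102     ] 0.23750649695893233
226 [0.61483311 0.22447423 0.102     ] 0.23585068408083895
228 [0.61493101 0.22306516 0.102     ] 0.2342055794396663
230 [0.61502828 0.22166518 0.102     ] 0.23257108618578173
232 [0.61512492 0.22027421 0.102     ] 0.23094710862614176
[0.55831343 0.21867739 0.102     ] [0.67214513 0.22613713 0.102     ] [317.3716771  223.49628609]
```

jog_arm:
  delta_pos:
    - [0, 0.2, 0]
    - [0, 0.3, 0]
  turn: [0, 0]
  grip: [1, 1]

```text
time_s: 17.82
position: [0.613, 0.2366, 0.0828]
tcp_rot: [[-0.061, 0.997, -0.041], [0.753, 0.073, 0.654], [0.655, 0.009, -0.756]]
force: [0.1, -0.8, 0.3]
opening: 0.003
grasp_force: 0.0
```

jog_arm:
  delta_pos:
    - [0, 0.2, 0]
    - [0, 0.3, 0]
  turn: [0, 0]
  grip: [1, 1]

```text
time_s: 18.08
position: [0.613, 0.2397, 0.0828]
tcp_rot: [[-0.062, 0.997, -0.041], [0.753, 0.073, 0.654], [0.655, 0.01, -0.756]]
force: [0.1, -0.3, 0.9]
opening: 0.006
grasp_force: 0.0
```

```bash
python3 - <<'E'
from h import *
w=cam('wrist');g=cv2.cvtColor(w['color'],cv2.COLOR_BGR2GRAY)
for u in(270,380): print(u,[(v,int(g[v,u])) for v in range(200,240,2)])
f=[read_state()['force'].round(2)]; print(f)
a=cv2.resize(w['color'][160:300,220:420],None,fx=4,fy=4,interpolation=cv2.INTER_CUBIC)
cv2.imwrite('pics/w3.png',a)
E
```

```text
270 [(200, 81), (202, 77), (204, 64), (206, 43), (208, 45), (210, 28), (212, 30), (214, 24), (216, 67), (218, 96), (220, 121), (222, 122), (224, 127), (226, 124), (228, 123), (230, 118), (232, 24), (234, 25), (236, 29), (238, 27)]
380 [(200, 81), (202, 80), (204, 78), (206, 60), (208, 44), (210, 45), (212, 34), (214, 24), (216, 30), (218, 78), (220, 116), (222, 118), (224, 119), (226, 120), (228, 121), (230, 117), (232, 30), (234, 33), (236, 32), (238, 26)]
[array([ 1.1 , -0.64, -1.34])]
```

View pics/w3.png

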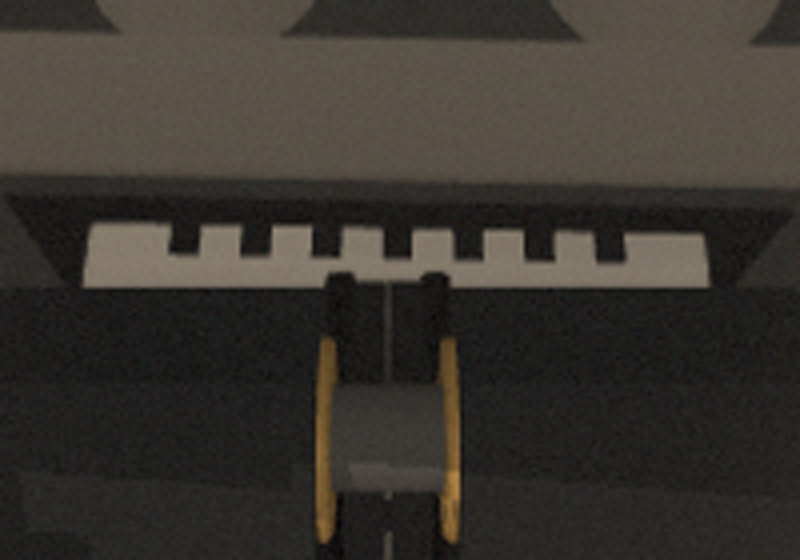

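jog_arm:
  delta_pos:
    - [0, 0.2, 0]
    - [0, 0.3, 0]
  turn: [0, 0]
  grip: [1, 1]

```text
time_s: 18.38
position: [0.613, 0.2427, 0.0828]
tcp_rot: [[-0.061, 0.997, -0.041], [0.753, 0.073, 0.654], [0.655, 0.009, -0.756]]
force: [-0.6, -0.3, -0.5]
opening: 0.007
grasp_force: 0.0
```

jog_arm:
  delta_pos:
    - [0, 0.2, 0]
    - [0, 0.3, 0]
  turn: [0, 0]
  grip: [1, 1]

```text
time_s: 18.62
position: [0.613, 0.2457, 0.0828]
tcp_rot: [[-0.062, 0.997, -0.041], [0.753, 0.073, 0.654], [0.655, 0.009, -0.756]]
force: [0.6, -0.2, 0.3]
opening: 0.004
grasp_force: 0.0
```

jog_arm:
  delta_pos:
    - [0, 0.2, 0]
    - [0, 0.3, 0]
  turn: [0, 0]
  grip: [1, 1]

```text
time_s: 18.88
position: [0.613, 0.2487, 0.0828]
tcp_rot: [[-0.062, 0.997, -0.041], [0.753, 0.073, 0.654], [0.655, 0.009, -0.756]]
force: [-0.4, -0.3, -0.3]
opening: 0.004
grasp_force: 0.0
```

```bash
python3 - <<'E'
from h import *
w=cam('wrist');g=cv2.cvtColor(w['color'],cv2.COLOR_BGR2GRAY)
for u in(250,270,380): print(u,[(v,int(g[v,u])) for v in range(200,242,2)])
s=cam('scene')
R=read_state()['tcp_rot']
print(proj(s,[.613,.2336,.0828]),proj(w,read_state()['position']),proj(w,read_state()['position']+.0095*R[:,0]))
# triangulate lip right/left top corners: scene crops (3.5x, off 280,130) and wrist w1
E
```

```text
250 [(200, 88), (202, 84), (204, 85), (206, 84), (208, 85), (210, 87), (212, 84), (214, 85), (216, 70), (218, 43), (220, 41), (222, 23), (224, 23), (226, 23), (228, 96), (230, 130), (232, 31), (234, 24), (236, 31), (238, 25), (240, 30)]
270 [(200, 80), (202, 85), (204, 84), (206, 82), (208, 84), (210, 81), (212, 84), (214, 82), (216, 83), (218, 50), (220, 46), (222, 32), (224, 14), (226, 23), (228, 73), (230, 128), (232, 29), (234, 28), (236, 31), (238, 27), (240, 25)]
380 [(200, 82), (202, 83), (204, 82), (206, 86), (208, 84), (210, 83), (212, 83), (214, 84), (216, 83), (218, 83), (220, 51), (222, 46), (224, 36), (226, 26), (228, 24), (230, 72), (232, 29), (234, 28), (236, 31), (238, 20), (240, 33)]
[435.17505635 221.08603332] [317.2990773  223.41435691] [317.3198147 211.1368007]
```

```bash
python3 - <<'E'
from h import *
s=cam('scene')
for nm,u,v,z in(('RB',588,373,.072),('LB',488,300,.072),('RT',603,343,.102),('LT',500,270,.102)):
    print(nm,onz(s,280+u/3.5,130+v/3.5,z).round(4))
c=np.array(s['color'])
st=read_state();R=st['tcp_rot'];print('tip',proj(s,st['position']),st['position'])
cv2.imwrite('pics/s2.png',cv2.resize(c[160:260,380:480],None,fx=6,fy=6,interpolation=cv2.INTER_CUBIC))
E
```

```text
RB [0.6735 0.2314 0.072 ]
LB [0.5611 0.2197 0.072 ]
RT [0.6776 0.2358 0.102 ]
LT [0.5639 0.2246 0.102 ]
tip [439.4577441  219.77649799] [0.61297204 0.24860674 0.08278853]
```

View pics/s2.png

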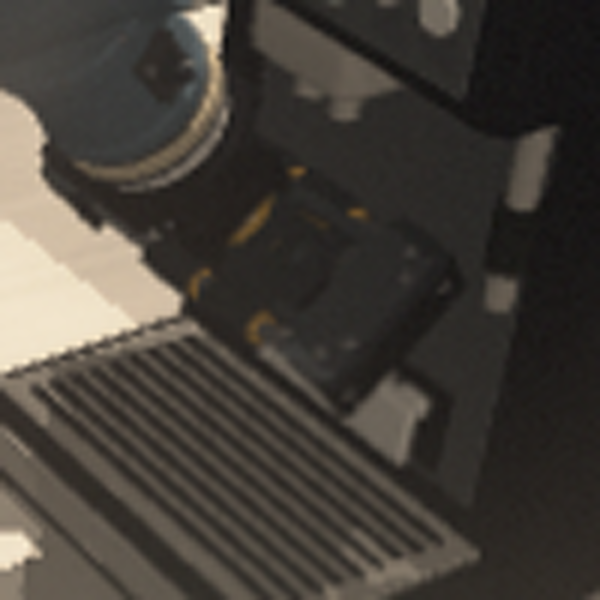

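The shelf has not moved in any view and there is no force, so the fingers seem to be passing over the lip. I'll back out and come in about 15 mm lower.

jog_arm:
  delta_pos:
    - [0, -2.5, 0]
    - [0, -5, 0]
    - [0, -5, -1.5]
    - [0, -5, -1.5]
  turn: [0, 0, 0, 0]
  grip: [1, 1, 1, 1]

```text
time_s: 19.52
position: [0.6117, 0.1991, 0.0664]
tcp_rot: [[-0.059, 0.997, -0.043], [0.753, 0.073, 0.654], [0.656, 0.006, -0.755]]
force: [-1.1, 0.6, -0.4]
opening: 0.01
grasp_force: 0.0
```

jog_arm:
  delta_pos:
    - [0, 0.5, 0]
    - [0, 1, 0]
    - [0, 1.2, 0]
  turn: [0, 0, 0]
  grip: [1, 1, 1]

```text
time_s: 19.9
position: [0.6127, 0.2116, 0.068]
tcp_rot: [[-0.063, 0.997, -0.041], [0.753, 0.074, 0.654], [0.655, 0.01, -0.756]]
force: [0.1, -0.3, 0.3]
opening: 0.006
grasp_force: 0.0
```

jog_arm:
  delta_pos:
    - [0, 0.2, 0]
    - [0, 0.4, 0]
  turn: [0, 0]
  grip: [1, 1]

```text
time_s: 20.15
position: [0.613, 0.2147, 0.0679]
tcp_rot: [[-0.062, 0.997, -0.041], [0.753, 0.073, 0.654], [0.655, 0.01, -0.756]]
force: [1.0, -0.7, 0.3]
opening: 0.004
grasp_force: 0.0
```

jog_arm:
  delta_pos:
    - [0, 0.2, 0]
    - [0, 0.4, 0]
  turn: [0, 0]
  grip: [1, 1]

```text
time_s: 20.4
position: [0.6131, 0.2186, 0.0678]
tcp_rot: [[-0.061, 0.997, -0.041], [0.753, 0.073, 0.654], [0.655, 0.01, -0.756]]
force: [0.2, 0.4, -0.1]
opening: 0.004
grasp_force: 0.0
```

jog_arm:
  delta_pos:
    - [0, 0.2, 0]
    - [0, 0.4, 0]
  turn: [0, 0]
  grip: [1, 1]

```text
time_s: 20.65
position: [0.613, 0.2226, 0.0678]
tcp_rot: [[-0.061, 0.997, -0.041], [0.753, 0.073, 0.654], [0.655, 0.009, -0.756]]
force: [0.3, -0.4, 0.1]
opening: 0.005
grasp_force: 0.0
```

jog_arm:
  delta_pos:
    - [0, 0.2, 0]
    - [0, 0.4, 0]
  turn: [0, 0]
  grip: [1, 1]

```text
time_s: 20.9
position: [0.613, 0.2267, 0.0678]
tcp_rot: [[-0.061, 0.997, -0.041], [0.753, 0.073, 0.654], [0.655, 0.009, -0.756]]
force: [0.5, 1.0, 0.3]
opening: 0.007
grasp_force: 0.0
```

jog_arm:
  delta_pos:
    - [0, 0.2, 0]
    - [0, 0.3, 0]
  turn: [0, 0]
  grip: [1, 1]

```text
time_s: 21.15
position: [0.613, 0.2297, 0.0678]
tcp_rot: [[-0.062, 0.997, -0.041], [0.753, 0.073, 0.654], [0.655, 0.009, -0.756]]
force: [0.7, -0.3, 0.1]
opening: 0.008
grasp_force: 0.0
```

jog_arm:
  delta_pos:
    - [0, 0.2, 0]
    - [0, 0.3, 0]
  turn: [0, 0]
  grip: [1, 1]

```text
time_s: 21.4
position: [0.613, 0.2327, 0.0678]
tcp_rot: [[-0.062, 0.997, -0.041], [0.753, 0.073, 0.654], [0.655, 0.009, -0.756]]
force: [0.6, -0.1, 0.4]
opening: 0.003
grasp_force: 0.0
```

jog_arm:
  delta_pos:
    - [0, 0.2, 0]
    - [0, 0.3, 0]
  turn: [0, 0]
  grip: [1, 1]

```text
time_s: 21.65
position: [0.613, 0.2357, 0.0678]
tcp_rot: [[-0.062, 0.997, -0.041], [0.753, 0.073, 0.654], [0.655, 0.009, -0.756]]
force: [-0.1, -0.2, 0.0]
opening: 0.012
grasp_force: 0.0
```

```bash
python3 - <<'E'
from h import *
w=cam('wrist');g=cv2.cvtColor(w['color'],cv2.COLOR_BGR2GRAY)
for u in(250,270,317,380): print(u,[(v,int(g[v,u])) for v in range(190,236,2)])
E
```

```text
250 [(190, 44), (192, 40), (194, 22), (196, 29), (198, 28), (200, 43), (202, 125), (204, 123), (206, 123), (208, 124), (210, 125), (212, 124), (214, 120), (216, 121), (218, 107), (220, 121), (222, 126), (224, 132), (226, 113), (228, 100), (230, 103), (232, 33), (234, 25)]
270 [(190, 39), (192, 43), (194, 29), (196, 24), (198, 25), (200, 33), (202, 124), (204, 121), (206, 121), (208, 121), (210, 122), (212, 121), (214, 117), (216, 117), (218, 106), (220, 123), (222, 124), (224, 126), (226, 116), (228, 106), (230, 102), (232, 25), (234, 26)]
317 [(190, 44), (192, 43), (194, 38), (196, 25), (198, 34), (200, 26), (202, 24), (204, 26), (206, 30), (208, 25), (210, 82), (212, 122), (214, 121), (216, 121), (218, 113), (220, 115), (222, 118), (224, 127), (226, 126), (228, 101), (230, 58), (232, 43), (234, 44)]
380 [(190, 42), (192, 43), (194, 40), (196, 23), (198, 20), (200, 26), (202, 28), (204, 69), (206, 61), (208, 40), (210, 34), (212, 120), (214, 122), (216, 117), (218, 114), (220, 108), (222, 117), (224, 120), (226, 127), (228, 115), (230, 102), (232, 29), (234, 31)]
```

jog_arm:
  delta_pos:
    - [0, 0.2, 0]
    - [0, 0.3, 0]
  turn: [0, 0]
  grip: [1, 1]

```text
time_s: 21.95
position: [0.613, 0.2387, 0.0678]
tcp_rot: [[-0.061, 0.997, -0.041], [0.753, 0.073, 0.654], [0.655, 0.009, -0.756]]
force: [0.1, 0.0, -0.0]
opening: -0.0
grasp_force: 0.0
```

jog_arm:
  delta_pos:
    - [0, 0.2, 0]
    - [0, 0.3, 0]
  turn: [0, 0]
  grip: [1, 1]

```text
time_s: 22.2
position: [0.613, 0.241, 0.0677]
tcp_rot: [[-0.062, 0.997, -0.041], [0.754, 0.073, 0.653], [0.654, 0.01, -0.756]]
force: [-1.3, -3.9, 0.8]
opening: 0.003
grasp_force: 1.4
```

jog_arm:
  delta_pos:
    - [0, 0.2, 0]
    - [0, 0.3, 0]
  turn: [0, 0]
  grip: [1, 1]

```text
time_s: 22.45
position: [0.6129, 0.2444, 0.0677]
tcp_rot: [[-0.061, 0.997, -0.041], [0.753, 0.073, 0.653], [0.655, 0.009, -0.756]]
force: [-0.4, -4.7, 1.2]
opening: 0.004
grasp_force: 1.5
```

jog_arm:
  delta_pos:
    - [0, 0.2, 0]
    - [0, 0.4, 0]
  turn: [0, 0]
  grip: [1, 1]

```text
time_s: 22.7
position: [0.6127, 0.2486, 0.0677]
tcp_rot: [[-0.061, 0.997, -0.041], [0.753, 0.073, 0.653], [0.655, 0.009, -0.756]]
force: [-1.4, -3.8, 1.6]
opening: 0.006
grasp_force: 1.8
```

jog_arm:
  delta_pos:
    - [0, 0.15, 0]
    - [0, 0.3, 0]
  turn: [0, 0]
  grip: [1, 1]

```text
time_s: 22.95
position: [0.6127, 0.2513, 0.0676]
tcp_rot: [[-0.062, 0.997, -0.041], [0.754, 0.074, 0.653], [0.654, 0.009, -0.756]]
force: [-3.0, -7.2, 1.6]
opening: 0.005
grasp_force: 3.5
```

jog_arm:
  delta_pos:
    - [0, 0.1, 0]
    - [0, 0.2, 0]
  turn: [0, 0]
  grip: [1, 1]

```text
time_s: 23.2
position: [0.6127, 0.252, 0.0675]
tcp_rot: [[-0.062, 0.997, -0.041], [0.755, 0.074, 0.652], [0.653, 0.009, -0.758]]
force: [-3.7, -12.6, 3.9]
opening: 0.005
grasp_force: 5.4
```

jog_arm:
  delta_pos:
    - [0, -1, 0]
    - [0, -3, 0]
    - [0, -5, 0]
    - [0, -7, 0]
    - [0, -9, 0.5]
    - [0, -11, 1]
    - [0, -13, 2]
    - [0, -13, 2]
  turn: [0, 0, 0, 0, 0, 0, 0, 0]
  grip: [1, 1, 1, 1, 1, 1, 1, 1]

```text
time_s: 24.2
position: [0.6146, 0.1214, 0.0889]
tcp_rot: [[-0.061, 0.997, -0.037], [0.754, 0.071, 0.653], [0.654, 0.012, -0.756]]
force: [0.9, 0.4, -0.2]
opening: 0.002
grasp_force: 0.0
```

```bash
python3 - <<'E'
from h import *
s=cam('scene');w=cam('wrist')
o=cv2.imread('pics/crops.png')
a=cv2.resize(w['color'][20:240,180:460],(509,400)); b=cv2.resize(s['color'][170:280,370:450],(290,400))
cv2.imwrite('pics/look3.png',np.hstack([a,b]))
g=cv2.cvtColor(w['color'],cv2.COLOR_BGR2GRAY)
for nm,d in(('shut',.0185),('out',.09)):
  print(nm,[proj(w,np.array([.6149,.241,0])+d*np.array([.058,-.998,0])+x*np.array([.998,.058,0])+[0,0,.102]).round() for x in(-.058,.058)])
print(read_state()['position'])
for u in(290,317): print([(v,int(g[v,u])) for v in range(110,240,3)])
E
```

```text
shut [array([260., 106.]), array([397., 109.])]
out [array([251., 180.]), array([407., 183.])]
[0.61305915 0.12344875 0.08814842]
[(110, 117), (113, 116), (116, 119), (119, 121), (122, 122), (125, 122), (128, 122), (131, 119), (134, 125), (137, 118), (140, 124), (143, 118), (146, 122), (149, 115), (152, 121), (155, 124), (158, 121), (161, 121), (164, 124), (167, 121), (170, 116), (173, 119), (176, 117), (179, 123), (182, 103), (185, 104), (188, 99), (191, 102), (194, 102), (197, 87), (200, 96), (203, 95), (206, 30), (209, 31), (212, 93), (215, 91), (218, 28), (221, 33), (224, 96), (227, 96), (230, 28), (233, 48), (236, 52), (239, 47)]
[(110, 119), (113, 116), (116, 119), (119, 119), (122, 119), (125, 120), (128, 123), (131, 118), (134, 122), (137, 117), (140, 120), (143, 122), (146, 121), (149, 119), (152, 120), (155, 120), (158, 122), (161, 121), (164, 121), (167, 118), (170, 120), (173, 119), (176, 112), (179, 123), (182, 111), (185, 103), (188, 103), (191, 104), (194, 102), (197, 94), (200, 73), (203, 96), (206, 38), (209, 34), (212, 97), (215, 98), (218, 28), (221, 32), (224, 94), (227, 99), (230, 33), (233, 37), (236, 43), (239, 59)]
```

View pics/look3.png

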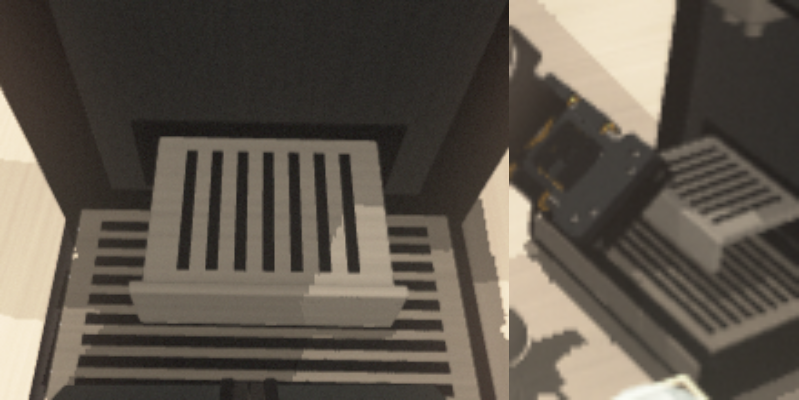

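The view shows the shelf right out, with the lip edge at about row 180 where 181 was predicted. The first press opened it. Contact came deeper than the TCP suggests, so before grasping I'll check where the open fingertips really are, using the start picture.

```bash
python3 - <<'E'
from h import *
c=capture('wrist')
R=read_state()['tcp_rot'];p=read_state()['position'];g0=cv2.cvtColor(cv2.imread('pics/wrist0.png'),cv2.COLOR_BGR2GRAY)
for a in(0,.019,.045,.07):
  for sy in(-1,0,1): print('back',a,'side',sy,[proj(c,p-a*R[:,2]+sy*.0435*R[:,1]+t*R[:,0]).round().tolist() for t in(-.0095,.0095)])
for v in range(150,330,6): print(v,''.join('#' if g0[v,u]<60 else '+' if g0[v,u]<110 else '.' for u in range(100,540,6)))
E
```

```text
back 0 side -1 [[259.0, 235.0], [257.0, 211.0]]
back 0 side 0 [[317.0, 235.0], [317.0, 211.0]]
back 0 side 1 [[375.0, 235.0], [376.0, 211.0]]
back 0.019 side -1 [[253.0, 245.0], [252.0, 219.0]]
back 0.019 side 0 [[317.0, 245.0], [317.0, 219.0]]
back 0.019 side 1 [[380.0, 245.0], [382.0, 219.0]]
back 0.045 side -1 [[244.0, 263.0], [242.0, 233.0]]
back 0.045 side 0 [[317.0, 263.0], [317.0, 233.0]]
back 0.045 side 1 [[390.0, 263.0], [392.0, 233.0]]
back 0.07 side -1 [[232.0, 286.0], [230.0, 252.0]]
back 0.07 side 0 [[317.0, 286.0], [317.0, 252.0]]
back 0.07 side 1 [[402.0, 286.0], [405.0, 252.0]]
150 .................++++++###+........+..................................++++
156 .................+++++##+...........+++++++...........................++++
162 ..................++++++..........++++...+.+...........................+++
168 ................................+++.........++.........................+++
174 ...............................+++...........+.........................+++
180 ......................++++.....++.............+........................+++
186 .....................
[... 1170 characters left out ...]
#+#########################++#+++++.++++++++++++++++++++++++###+####
282 #######+###############+++++++++++++++++++++++++++++++++++++++++++########
288 ######################.............................###########++#+########
294 ########+#############.............................############++#########
300 #####################...............................######################
306 #####################...............................+############++++#++++
312 ###################..............+++++++++++++++++++++++++++++++++++++#+++
318 ##################..............+++++++++++++++++++++++++++++++++++#+#++##
324 ##########################################################################
```

```bash
python3 - <<'E'
from h import *
c=cv2.imread('pics/top0.png');t=capture('top');s=capture('scene')
g=cv2.GaussianBlur(cv2.cvtColor(c,cv2.COLOR_BGR2GRAY),(3,3),0)
ci=cv2.HoughCircles(g[175:218,315:362],cv2.HOUGH_GRADIENT,1,30,param1=80,param2=8,minRadius=8,maxRadius=15)
print(ci)
for n,u,v,z in(('cup',338.6,196.6,.07),('pink',325,243,.07),('orange',290,202,.07),('mug',381,129,.09),('jug',325,122,.115),('jar',402,184,.11),('beaker',458,222,.115),('sauc',443,154,.035)): print(n,onz(t,u,v,z).round(3))
# known point check: shelf/tray of machine vs top bias; cup in scene: rim ellipse centre in crop (119,366)/3.5
print('scene cup',onz(s,280+118/3.5,130+366/3.5,.07).round(4))
E
```

```text
[[[15.5 16.5  9.6]]]
cup [ 0.509 -0.093  0.07 ]
pink [ 0.393 -0.056  0.07 ]
orange [0.498 0.03  0.07 ]
mug [ 0.673 -0.202  0.09 ]
jug [ 0.689 -0.064  0.115]
jar [ 0.534 -0.246  0.11 ]
beaker [ 0.439 -0.375  0.115]
sauc [ 0.615 -0.365  0.035]
scene cup [ 0.5137 -0.0909  0.07  ]
```

jog_arm:
  delta_pos:
    - [0, -3, 4]
    - [-1, -6, 8]
    - [-2, -9, 12]
    - [-4, -13, 13]
    - [-6, -18, 13]
    - [-8, -23, 13]
    - [-10, -28, 12]
    - [-10, -32, 10.5]
    - [-10, -32, 10.5]
    - [-10, -32, 10.5]
  turn: [0, 0, 0, 0, 0, 0, 0, 0, 0, 0]
  grip: [1, 1, 1, 0, 0, 0, 0, 0, 0, 0]

```text
time_s: 25.7
position: [0.5129, -0.1952, 0.1927]
tcp_rot: [[-0.062, 0.997, -0.042], [0.752, 0.074, 0.655], [0.656, 0.009, -0.755]]
force: [0.6, 0.3, 0.1]
opening: 0.716
grasp_force: 0.0
```

```bash
python3 st.py; python3 - <<'E'
from h import *
w=cam('wrist','w5');g=cv2.cvtColor(w['color'],cv2.COLOR_BGR2GRAY)
for P in([.512,-.092,.07],[.512,-.092,0]): print(proj(w,P).round(1))
u0,v0=proj(w,[.512,-.092,.06]).astype(int)
for v in range(v0-50,240,4): print(v,''.join('#' if g[v,u]<70 else '+' if g[v,u]<110 else '-' if g[v,u]<150 else ':' if g[v,u]<180 else '.' for u in range(u0-110,u0+110,3)))
print(u0)
E
```

```text
[-48.03  38.82  78.32  24.17  96.55 -57.04] [ 0.513 -0.195  0.193] [[-0.062, 0.997, -0.042], [0.752, 0.074, 0.655], [0.656, 0.009, -0.755]] 25.7
[321.3 183.3]
[320.2 206.2]
137 ...............................+++++++++++................................
141 :...++++++++...................++++++++++-+...............................
145 --+++++++++++..................++++++++++-+...............................
149 --+++++++++++-:................:++++++-+-+................................
153 -++++++++++++--..................-++--+-++................................
157 -++++++++++++.+-..................-++---..................................
161 --++++++++-+:-++..........................................................
165 ---++++++-..++++.........................................................-
169 --++------+++++++................-------................................++
173 ---++++++++++++++..............-----------............................--+-
177 ----++++++++++++++.............------------...........................--++
181 -----+++++++++++++............+------------...........
[... 430 characters left out ...]
-----...............-------------:.........................-++++
209 -----------------.............+-------------.........................:-++-
213 -----------------..............+---------+++...........................-++
217 ------------------.............++------+++++............................--
221 ++-----------------.............+++++++++++..............................:
225 -+------------------.............+++++++++................................
229 -++----------##+-----..............-+--+-...............++................
233 -++---------######+---...............................##+++#.............++
237 ++---------#######+----..............................##+####............##
321
```

jog_arm:
  delta_pos:
    - [0.2, 2.5, -4]
    - [0.2, 4.8, -8]
    - [0.1, 6.8, -10.2]
    - [0, 8.8, -12.4]
    - [0, 9.8, -13.6]
    - [0, 9.8, -13.6]
  turn: [0, 0, 0, 0, 0, 0]
  grip: [0, 0, 0, 0, 0, 0]

```text
time_s: 26.5
position: [0.5127, -0.0969, 0.0568]
tcp_rot: [[-0.062, 0.997, -0.043], [0.753, 0.075, 0.654], [0.656, 0.009, -0.755]]
force: [-0.5, -0.5, 1.1]
opening: 1.001
grasp_force: 0.0
```

jog_arm:
  delta_pos:
    - [-0.1, 1, -1.2]
    - [-0.2, 2, -2.3]
    - [-0.2, 2.8, -3.3]
    - [-0.2, 2.8, -3.3]
  turn: [0, 0, 0, 0]
  grip: [0, 0, 0, 0]

```text
time_s: 27.0
position: [0.5102, -0.0693, 0.0231]
tcp_rot: [[-0.061, 0.997, -0.043], [0.752, 0.074, 0.655], [0.656, 0.008, -0.755]]
force: [0.2, -0.4, -0.5]
opening: 1.001
grasp_force: 0.0
```

```bash
python3 st.py; python3 - <<'E'
from h import *
w=cam('wrist','w6');g=cv2.cvtColor(w['color'],cv2.COLOR_BGR2GRAY)
print(proj(w,[.512,-.092,.07]).round(1))
for v in range(160,300,4): print(v,''.join('#' if g[v,u]<70 else '+' if g[v,u]<110 else '-' if g[v,u]<150 else ':' if g[v,u]<180 else '.' for u in range(205,430,3)))
E
```

```text
[-39.92  48.72  93.53  30.07  71.37 -62.8 ] [ 0.51  -0.069  0.023] [[-0.061, 0.997, -0.043], [0.752, 0.074, 0.655], [0.656, 0.008, -0.755]] 27.0
[318.5 230.8]
160 ...............................---------------.............................
164 .................................-----------...............................
168 .......................................::..................................
172 ...........................................................................
176 ...........................................................................
180 ...........................................................................
184 ...........................................................................
188 :..........................................................................
192 +-..............................----------.................................
196 ++-..........................----------------..............................
200 +++:.......................--------------------............................
204 ++++-.....................----------------------.........
[... 1158 characters left out ...]
#############################-------------------------------
268 ##########################################+##++----------------------------
272 ###############################################+++-++++++++---+++++-+++++++
276 #############################################+##+++++++++++++++++++++++++++
280 ###################################################++++++++++++++++++++++++
284 #########+-+++++++++++++++++----------------+++++++.......-++++...#########
288 #########--+++++++++++++++++++--+-----------+++++++.......-++++...-########
292 ########+--++++++++++++++++++++++-------++++++++++-........+++++...########
296 ########--++++++++++++++++++++++++++++++++++++++++.........++++++..-#######
```

jog_arm:
  delta_pos:
    - [0, 0.2, -0.2]
    - [0, 0.4, -0.4]
  turn: [0, 0]
  grip: [0, 0]

```text
time_s: 27.3
position: [0.5114, -0.0668, 0.0199]
tcp_rot: [[-0.062, 0.997, -0.04], [0.754, 0.073, 0.653], [0.654, 0.01, -0.756]]
force: [0.1, -0.0, -0.4]
opening: 1.001
grasp_force: 0.0
```

jog_arm:
  delta_pos:
    - [0, 0.3, -0.3]
    - [0, 0.5, -0.6]
  turn: [0, 0]
  grip: [0, 0]

```text
time_s: 27.55
position: [0.511, -0.0613, 0.0137]
tcp_rot: [[-0.061, 0.997, -0.041], [0.753, 0.073, 0.654], [0.655, 0.01, -0.756]]
force: [-0.3, -0.3, -0.4]
opening: 1.0
grasp_force: 0.0
```

```bash
python3 st.py; python3 - <<'E'
from h import *
w=cam('wrist','w7');g=cv2.cvtColor(w['color'],cv2.COLOR_BGR2GRAY)
print(proj(w,[.512,-.092,.07]).round(1))
for v in range(180,262,4): print(v,''.join('#' if g[v,u]<70 else '+' if g[v,u]<110 else '-' if g[v,u]<150 else ':' if g[v,u]<180 else '.' for u in range(205,430,3)))
E
```

```text
[-39.28  49.45  94.15  30.75  69.87 -63.23] [ 0.511 -0.061  0.014] [[-0.061, 0.997, -0.041], [0.753, 0.073, 0.654], [0.655, 0.01, -0.756]] 27.55
[316.4 239.4]
180 ...........................................................................
184 ...........................................................................
188 ...........................................................................
192 ...........................................................................
196 -..............................----------..................................
200 ++..........................----------------...............................
204 +++:......................--------------------.............................
208 ++++-....................-----------------------...........................
212 ++++--.................--------------------------..........................
216 +++----...............:---------------------------.........................
220 ++------..............-+---------------------------........................
224 ----------...........++++--------------------------........................
228 --------+#+..........++++---------------------------.............+-........
232 -------######+......-++++-------------------------+-..........++####.......
236 ------########....-.+++++++-----------------------+-.........:#+#+###......
240 -----#########....:-++++++---------------------+----.........-##+++###:....
244 ---+##########-...:-++++++------------.--------+---+.........+#########-...
248 --############--...:++++++-------...........-:------.........+###########:.
252 ##############----.:-++++-----...............:--+--:.........+#############
256 ##################++##########++++++++-------++++++---+++++++++++++++++++++
260 ##########################################+++++++++++++++++++++++++++++++++
```

jog_arm:
  delta_pos:
    - [0, 0.2, -0.2]
    - [0, 0.4, -0.4]
    - [0, 0.4, -0.4]
  turn: [0, 0, 0]
  grip: [0, 0, 0]

```text
time_s: 27.98
position: [0.5109, -0.0572, 0.0097]
tcp_rot: [[-0.061, 0.997, -0.041], [0.753, 0.073, 0.654], [0.655, 0.009, -0.756]]
force: [-0.5, -0.1, 0.0]
opening: 0.999
grasp_force: 0.0
```

jog_arm:
  delta_pos:
    - [0, 0, 0]
    - [0, 0, 0]
    - [0, 0, 0]
    - [0, 0, 0]
  turn: [0, 0, 0, 0]
  grip: [0.25, 0.4, 0.5, 0.6]

```text
time_s: 28.48
position: [0.5106, -0.0573, 0.0099]
tcp_rot: [[-0.061, 0.997, -0.042], [0.753, 0.074, 0.654], [0.655, 0.009, -0.755]]
force: [-0.9, -0.3, 0.2]
opening: 0.656
grasp_force: 29.9
```

jog_arm:
  delta_pos:
    - [0, 0, 0]
    - [0, 0, 0]
    - [0, 0, 0]
  turn: [0, 0, 0]
  grip: [0.6, 0.6, 0.6]

```text
time_s: 28.85
position: [0.5107, -0.0573, 0.0099]
tcp_rot: [[-0.061, 0.997, -0.041], [0.753, 0.073, 0.654], [0.655, 0.009, -0.755]]
force: [-0.6, -0.0, 1.5]
opening: 0.658
grasp_force: 29.9
```

```bash
python3 - <<'E'
from h import *
w=cam('wrist','w8');g=cv2.cvtColor(w['color'],cv2.COLOR_BGR2GRAY)
print(proj(w,[.512,-.092,.07]).round(1))
for v in range(180,262,4): print(v,''.join('#' if g[v,u]<70 else '+' if g[v,u]<110 else '-' if g[v,u]<150 else ':' if g[v,u]<180 else '.' for u in range(205,430,3)))
E
```

```text
[316.5 244.7]
180 ...........................................................................
184 ...........................................................................
188 ...........................................................................
192 ...........................................................................
196 ...........................................................................
200 ++..............................-----------................................
204 +++..........................-----------------.............................
208 ++++.......................---------------------...........................
212 ++++-.....................-----------------------:.........................
216 +++---..................:--------------------------........................
220 ++-----.................----------------------------.......................
224 ---------..............-----------------------------.......................
228 ----------.......++...+------------------------------...-+-................
232 ###+-------.....###...+-------------------------------..+#+:............+++
236 ####--------...####..:++------------------------------..+###...........+#++
240 ####---------.#####-.++++----------------------------+..:+###..........+###
244 ####---------######--++++----------------------------+...+####.........##++
248 +###+-------#######--++++++-------------.--------+----...#+####-.......#++-
252 ####+-----#########--+++++--------...........---------...########......++++
256 #############################++++++++---------++++++++--+++++++++++-++-++++
260 #######################################++++-+--++--++------++-+-++-++--+++#
```

jog_arm:
  delta_pos:
    - [0, 0, 0.7]
    - [0, 0, 2.5]
    - [0, 0, 6]
    - [0, 0, 10]
    - [2, 2, 13]
    - [5, 5, 14]
    - [8, 9, 14]
    - [10, 12.5, 13]
    - [10.4, 15, 12]
    - [10.4, 15.7, 11]
    - [10.4, 15.7, 10.7]
    - [10.4, 15.7, 10.7]
  turn: [0, 0, 0, 0, 0, 0, 0, 0, 0, 0, 0, 0]
  grip: [0.6, 0.6, 0.6, 0.6, 0.6, 0.6, 0.6, 0.6, 0.6, 0.6, 0.6, 0.6]

```text
time_s: 30.4
position: [0.6152, 0.0983, 0.1168]
tcp_rot: [[-0.06, 0.997, -0.04], [0.754, 0.072, 0.653], [0.655, 0.01, -0.756]]
force: [0.1, 0.1, -1.1]
opening: 0.656
grasp_force: 29.9
```

```bash
python3 st.py; python3 - <<'E'
from h import *
s=cam('scene','s6');w=cam('wrist','w9');g=cv2.cvtColor(w['color'],cv2.COLOR_BGR2GRAY)
p=read_state()['position'];cup=p+[.0025,-.0347,0];print('cup est',cup)
for P,n in(([.617,.195,.235],'nozzle'),([.617+.0052,.152-.0,.102],'lip')): print(n,proj(w,P).round(1))
for v in range(60,262,5): print(v,''.join('#' if g[v,u]<50 else '+' if g[v,u]<80 else '-' if g[v,u]<105 else ':' if g[v,u]<130 else '.' for u in range(205,430,3)))
E
```

```text
[-21.32  42.27  86.11  37.91  75.29 -43.46] [0.615 0.098 0.117] [[-0.06, 0.997, -0.04], [0.754, 0.072, 0.653], [0.655, 0.01, -0.756]] 30.4
cup est [0.61796722 0.06349099 0.1171314 ]
nozzle [337.  -37.1]
lip [329.3 172.5]
60 +++#+####++++#+############################################################
65 ++++#+###+++###############################################################
70 ++++++####+++#+#+#######################################################+##
75 +++++++###+++++############+######################################+####+###
80 +++++++++##+++###################################################+####+####
85 ++++++++###++++++#+#############################################+###+++####
90 -++++++++###++++++############################################+#####++#####
95 .++++++++###++++++##############################################+++++######
100 ..++++++++###+++#++####:::::::::::-:--------------++++++++#########++####++
105 ...+++++++###++++++####:::::-:::-:::--::--::::::::::::::::#####++++########
110 ...++++++++###++++++###::::-#:::#-::#-::#+::#+::##::##::::+###+++++######++
115 ...
[... 1692 characters left out ...]
++++++...:::::::::.....................++++++++++++++++....-
225 ..+++---------------...:::::::::::..................:.....................:
230 ..++++####+++++++##-..:::::::::::::.................:...+++................
235 ++################+...:::::::::::.................:.::..-++++++++++++++++++
240 +######..:---:+###+..:-:::::::::..................:..:...++++++++++++++++++
245 .:-#..##-----####+-..--::::::...................::::.:...+++++-::::::::++::
250 -+++....:--####++++..---::::::...................:::.....+++++++-------+---
255 ++++:...-###+##++++...---::::....................:::::...+++++++++::::.----
260 +:::::::::::::::-:-::::::::::::::::.:.:::::::.:.:-:.::::.:::::::::::::::::-
```

```bash
python3 - <<'E'
from h import *
w=cam('wrist');g=cv2.cvtColor(w['color'],cv2.COLOR_BGR2GRAY).astype(float)
for v in(108,120,130,150,160):
    r=cv2.GaussianBlur(g[v-1:v+2].mean(0)[None],(5,1),0)[0]; d=np.diff(r)
    l=255+np.argmax(d[255:285]); R=365+np.argmin(d[365:395]); print(v,l,R,onz(w,(l+R+1)/2,v,.1).round(4), (onz(w,R,v,.1)-onz(w,l,v,.1))[0].round(4))
for u in(300,330,350): 
    c=g[:,u-2:u+3].mean(1); print(u,[(v,int(c[v])) for v in range(92,110,2)],[(v,int(c[v])) for v in range(160,196,2)])
for v in(98,100,172,176,180,188): print(v,onz(w,326,v,.102).round(4))
E
```

```text
108 272 378 [0.6147 0.227  0.1   ] 0.1042
120 270 379 [0.6151 0.2118 0.1   ] 0.1047
130 269 380 [0.6158 0.1997 0.1   ] 0.1046
150 267 382 [0.6171 0.1768 0.1   ] 0.1045
160 266 383 [0.6178 0.166  0.1   ] 0.1044
300 [(92, 33), (94, 28), (96, 30), (98, 31), (100, 108), (102, 119), (104, 115), (106, 67), (108, 49)] [(160, 63), (162, 91), (164, 123), (166, 120), (168, 113), (170, 123), (172, 129), (174, 107), (176, 107), (178, 107), (180, 105), (182, 107), (184, 107), (186, 106), (188, 78), (190, 72), (192, 103), (194, 208)]
330 [(92, 39), (94, 31), (96, 28), (98, 30), (100, 89), (102, 117), (104, 115), (106, 111), (108, 106)] [(160, 113), (162, 114), (164, 124), (166, 121), (168, 117), (170, 122), (172, 129), (174, 116), (176, 109), (178, 108), (180, 106), (182, 108), (184, 109), (186, 105), (188, 95), (190, 58), (192, 108), (194, 243)]
350 [(92, 38), (94, 28), (96, 30), (98, 29), (100, 74), (102, 116), (104, 114), (106, 93), (108, 37)] [(160, 88), (162, 87), (164, 165), (166, 162), (168, 151), (170, 160), (172, 170), (174, 141), (176, 118), (178, 116), (180, 117), (182, 116), (184, 116), (186, 114), (188, 110), (190, 54), (192, 104), (194, 116)]
98 [0.6144 0.2381 0.102 ]
100 [0.6146 0.2355 0.102 ]
172 [0.6194 0.1523 0.102 ]
176 [0.6196 0.1483 0.102 ]
180 [0.6199 0.1443 0.102 ]
188 [0.6203 0.1366 0.102 ]
```

jog_arm:
  delta_pos:
    - [0, 3, 0]
    - [-0.1, 6, 0]
    - [-0.2, 8.5, 0]
    - [-0.2, 10, 0]
  turn: [0, 0, 0, 0]
  grip: [0.6, 0.6, 0.6, 0.6]

```text
time_s: 31.05
position: [0.6129, 0.2001, 0.1171]
tcp_rot: [[-0.062, 0.997, -0.041], [0.753, 0.073, 0.654], [0.655, 0.01, -0.756]]
force: [0.2, 0.7, -1.1]
opening: 0.652
grasp_force: 29.9
```

jog_arm:
  delta_pos:
    - [0, 1, 0]
    - [0, 2, 0]
    - [0, 3, 0]
    - [0, 3, 0]
  turn: [0, 0, 0, 0]
  grip: [0.6, 0.6, 0.6, 0.6]

```text
time_s: 31.55
position: [0.6128, 0.2301, 0.1167]
tcp_rot: [[-0.062, 0.997, -0.041], [0.753, 0.074, 0.654], [0.655, 0.009, -0.756]]
force: [0.4, -1.3, -1.5]
opening: 0.659
grasp_force: 29.9
```

```bash
python3 - <<'E'
from h import *
p=read_state()['position'];cup=p+[.0025,-.0347,0];print('cup est',cup, read_state()['force'])
w=cam('wrist');g=cv2.cvtColor(w['color'],cv2.COLOR_BGR2GRAY)
print([proj(w,np.array(P)).round() for P in([.616,.195,.235],[.616,.1508,.102])])
for v in range(60,200,6): print(v,''.join('#' if g[v,u]<50 else '+' if g[v,u]<80 else '-' if g[v,u]<105 else ':' if g[v,u]<130 else '.' for u in range(205,430,3)))
E
```

```text
cup est [0.61527626 0.19537076 0.11674023] [ 0.44298806 -1.34858101 -1.49569526]
[array([324., 191.]), array([313., 343.])]
60 :::::::::::::::::::::::::::::::::::::::::::::::::::::::::::::::::::::::::::
66 :::::::::::::::::::::::::::::::::::::::::::::::::::::::::::::::::::::::::::
72 :::::::::::::::::::::::::::::::::::::::::::::::::::::::::::::::::::::::::::
78 :::::::::::::::::::::::::::::::::::::::::::::::::::::::::::::::::::::::::::
84 :::::::::::::::::::::::::::::::::::::::::::::::::::::::::::::::::::::::::::
90 :::::::::::::::::::::::::::::::::::::::::::::::::::::::::::::::::::::::::::
96 :::::::::::::::::::::::::::::::::::::::::::::::::::::::::::::::::::::::::::
102 :::::::::::::::::::::::::::::::::::::::::::::::::::::::::::::::::::::::::::
108 :::::::::::::::::::::::::::::::::::::::::::::::::::::::::::::::::::::::::::
114 :::::::::::::::::::::::::::::::::::::::::::::::::::::::::::::::::::::::::::
120 :::::::::::::::::::::::::::::::::::::::::::::::::::::::::::::::::::::::::::
126 :::::::::::::::::::::::::::::::::::::::::::::::::::::::::::::::::::::::::::
132 :::::::::::::::::::
[... 236 characters left out ...]
::::::::::::::::::::::::::::::::::::::::::::::::::::::::::::
156 :::::::::::::::::::::::::::::::::::::::::::::::::::::::::::::::::::::::::::
162 :::::::::::::::::::::::::::::::::::::::::::::::::::::::::::::::::::::::::::
168 :::::::::::::::::::::::::::::::::::::::::::::::::::::::::::::::::::-:::::::
174 -:::::::::::::::-::::::::::::::::-::::::::::::::::::::::::-::::::::::::::::
180 -::--::-:-::-:------:-:-:::-::::-::-:--:---:::::---::-:-:-::::::-:::-:-::::
186 :::::::::::::::::-:::::::::::::::::::::::-:::::::::::::::::-::::::::-::::::
192 ::-:::::::::::::::::::-::-::::::::::::::::::::::::::::::::-::--::::::::::::
198 :::::--:--:-::-----::-:-:::-::-::-:::::::::::::---:--::::::::::-:::::::::::
```

jog_arm:
  delta_pos:
    - [0.05, 0, -0.2]
    - [0.05, 0, -0.4]
    - [0.05, 0, -0.5]
    - [0.05, 0, -0.5]
  turn: [0, 0, 0, 0]
  grip: [0.6, 0.6, 0.6, 0.6]

```text
time_s: 32.1
position: [0.6135, 0.2294, 0.1116]
tcp_rot: [[-0.061, 0.997, -0.041], [0.753, 0.073, 0.654], [0.655, 0.009, -0.756]]
force: [-0.4, 0.6, -0.8]
opening: 0.657
grasp_force: 29.9
```

jog_arm:
  delta_pos:
    - [0, 0, -0.1]
    - [0, 0, -0.1]
  turn: [0, 0]
  grip: [0.6, 0.6]

```text
time_s: 32.35
position: [0.6135, 0.2295, 0.1108]
tcp_rot: [[-0.061, 0.997, -0.041], [0.753, 0.073, 0.654], [0.655, 0.009, -0.756]]
force: [0.2, -0.5, -1.3]
opening: 0.657
grasp_force: 29.9
```

jog_arm:
  delta_pos:
    - [0, 0, -0.1]
    - [0, 0, -0.1]
  turn: [0, 0]
  grip: [0.6, 0.6]

```text
time_s: 32.6
position: [0.6136, 0.2296, 0.1099]
tcp_rot: [[-0.062, 0.997, -0.041], [0.753, 0.073, 0.654], [0.655, 0.01, -0.756]]
force: [0.4, 0.5, -1.1]
opening: 0.657
grasp_force: 29.9
```

Lowering in 0.5–1 mm steps until it touches.

jog_arm:
  delta_pos:
    - [0, 0, -0.1]
    - [0, 0, -0.1]
  turn: [0, 0]
  grip: [0.6, 0.6]

```text
time_s: 32.85
position: [0.6136, 0.2298, 0.1098]
tcp_rot: [[-0.062, 0.997, -0.041], [0.752, 0.073, 0.655], [0.656, 0.01, -0.755]]
force: [-0.9, -1.9, 3.9]
opening: 0.656
grasp_force: 29.9
```

jog_arm:
  delta_pos:
    - [0, 0, -0.05]
    - [0, 0, -0.05]
  turn: [0, 0]
  grip: [0.6, 0.6]

```text
time_s: 33.1
position: [0.6136, 0.23, 0.1098]
tcp_rot: [[-0.062, 0.997, -0.04], [0.752, 0.073, 0.655], [0.656, 0.01, -0.754]]
force: [-2.6, -2.1, 7.8]
opening: 0.657
grasp_force: 29.9
```

jog_arm:
  delta_pos:
    - [0, 0, -0.05]
    - [0, 0, -0.05]
  turn: [0, 0]
  grip: [0.6, 0.6]

```text
time_s: 33.35
position: [0.6136, 0.2302, 0.1099]
tcp_rot: [[-0.062, 0.997, -0.04], [0.751, 0.073, 0.656], [0.657, 0.01, -0.754]]
force: [-1.7, -2.2, 9.0]
opening: 0.659
grasp_force: 29.9
```

jog_arm:
  delta_pos:
    - [0, 0, 0.1]
    - [0, 0, 0.12]
    - [0, 0, 0.12]
    - [0, 0, 0.12]
    - [0, 0, 0.12]
    - [0, 0, 0.12]
    - [0, 0, 0.12]
  turn: [0, 0, 0, 0, 0, 0, 0]
  grip: [0.6, 0.6, 0.3, 0.2, 0.1, 0.05, 0]

```text
time_s: 34.22
position: [0.6135, 0.2296, 0.1088]
tcp_rot: [[-0.061, 0.997, -0.041], [0.753, 0.073, 0.654], [0.655, 0.009, -0.756]]
force: [-0.3, 0.2, 0.5]
opening: 0.971
grasp_force: 0.0
```

jog_arm:
  delta_pos:
    - [0, -0.7, 0]
    - [0, -2, 0]
    - [0, -4, 0]
    - [0, -6.5, 0.5]
    - [0, -10, 2]
    - [0, -14, 4]
    - [0, -18, 7]
    - [0, -20, 9]
    - [0, -20, 9]
  turn: [0, 0, 0, 0, 0, 0, 0, 0, 0]
  grip: [0, 0, 0, 0, 0, 0, 0, 0, 0]

```text
time_s: 35.35
position: [0.615, 0.0261, 0.2002]
tcp_rot: [[-0.061, 0.998, -0.035], [0.755, 0.069, 0.652], [0.653, 0.013, -0.757]]
force: [0.5, -0.4, 0.5]
opening: 1.001
grasp_force: 0.0
```

```bash
python3 - <<'E'
from h import *
w=cam('wrist','w12');g=cv2.cvtColor(w['color'],cv2.COLOR_BGR2GRAY)
n=lambda P:proj(w,P).round(1).tolist()
print('rim c',n([.616,.195,.17]),'rim L/R',n([.587,.193,.17]),n([.645,.197,.17]),'nozz',n([.616,.195,.235]),'lip',n([.619,.151,.102]))
for v in range(20,200,4): print(v,''.join('#' if g[v,u]<50 else '+' if g[v,u]<80 else '-' if g[v,u]<105 else ':' if g[v,u]<130 else '.' for u in range(220,430,3)))
E
```

```text
rim c [328.5, 88.5] rim L/R [301.7, 88.1] [355.2, 88.7] nozz [332.3, 30.1] lip [326.2, 158.0]
20 ##+########################++++++++++++++++++++++++##############+####
24 +++##########+##################+++++###+++++++++###############+#####
28 ++##############################++++####+++++###################+#####
32 ++++#######+####################++++####++++################+##+######
36 +++#+++####++#########################################################
40 ++++++###############################################################+
44 .++++++####++#########################################################
48 .+++++++####++####################################################+#+#
52 .-+++++#####+##+####################################################++
56 ..++++++#+##+++##############################################+#####+++
60 ..++++++++##+++##+######################################+#+#+#####+---
64 ...++++++###+++#+##########################################++#####+---
68 ...++++++#####+++##########################################+######+---
72 ...:++++++###++###+############+::::::::-
[... 1648 characters left out ...]
-:::::-----:::++:........
164 .........++---+++#+##----------------::--:-:-:-:-:-#+#+#::.++:........
168 .........++---+++++++------------------:------:--::.:::::::++:........
172 .........++------+++++++++++++++######################+++.:++-........
176 .........++---#++#########+#+#+++++-+++--::--------::::::.::++........
180 ........-++----------------++-++++-----+--+-+++++++++++++:..++........
184 ........+++--++++########################++++#++++-+---::...++........
188 ........++:---------------------:::::::::-::-------------...++:.......
192 ........++---++###+#############################+###+++++:..++:.......
196 ........++--------------------::::::::::::..:::::::::::--:..++-.......
```

The cup stands upright. Its rim centre is at about (328,89) where (328.5,88.5) was predicted, and it is within about 3 mm of the nozzle mid-line at column 333. The arm is clear.

```bash
python3 -c "
from rig import *
print(hand_in())"
```

```text
the job is handed in; nothing more can be done
None
```

The shelf sprung right out on the first press, and the small white cup is set down gently, upright under the two nozzles (within about 3 mm) and let go; no other object was touched as far as I could tell, and the job was handed in at about 35 s of the 69 s allowed.

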